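Load and clamp a bumper bracket in the drill jig

TASK

Load the alloy bumper bracket into the drill jig ready for drilling. The jig's locking pliers were left snapped shut: flick their red release lever outwards so that the jaws spring open, slide the bracket lengthwise under the low bridge, its upright flange running in between the open jaws, until it is fully home against the end stop, and only then squeeze the pliers' handles over centre so that they stay locked on the flange, and let go. Leave the other things on the bench where they stand.

Things in the scene. Friction and masses are not known exactly. Their poses are not given: they have to be found in the camera images.
- jig: Drill jig, fixed to the bench: blue base plate 320 x 120 x 10 mm (x, y, z) with guide rails, a low steel bridge with two brass bushes, an end stop and locking pliers lying level on it. Origin: centre of the plate's underside, on the bench. Jig x is the direction in which the bracket is pushed; jig y points to the pliers' fixed handle; z up. The plate is open from x = -160 to -88 mm.
- jig_mouth (a point): Middle of the bridge's entry, on top of the plate: jig x = -50, y = 0, z = 10 mm; axes as the jig's. Bridge: x = -50 to 0, 85 mm wide, underside 48 mm above the bench (38 above the plate), top 58 mm (63 at the bushes). Rails, 21 mm above the bench, x = -60 to 46 mm, are 51 mm apart (y = -25.5 to 25.5); flared lead-ins before them begin at x = -88 mm, 80 mm apart.
- jig_stop (a point): Middle of the end stop's face on the top of the base plate: jig x = 50, y = 0, z = 10 mm. The bracket's leading end butts against this face, 12 mm high.
- plier_jaw: Moving jaw of the steel locking pliers, which lie in the layer 26 to 44 mm above the bench. Origin: its upright pivot, jig x = 68, y = 15, z = 0 mm; it reaches 45 mm from there towards the bridge. The fixed jaw's face is at jig y = 25 mm, x = 22 to 52. Shut on nothing the jaws stand about 5.5 mm apart, sprung open 15 mm (deep end) to 25 mm (tips).
- plier_handle (a joint): Toggle angle of the pliers' moving handle in rad: 0 snapped shut on nothing (the start), about 0.08 locked on the bracket's flange, about 0.75 sprung fully open. Squeezed past about 0.15 it snaps over centre and stays; otherwise a spring opens it again. 20 N at point handle_grip closes it.
- handle_grip (a point): Middle of the outer face of the moving handle, a bar 120 mm long, 18 mm high, at jig x = 70 to 190 mm. Snapped shut this point is at jig x = 133, y = -5, z = 35 mm; sprung open it stands about 19 mm farther out, to -y. Squeezing brings it in to +y.
- fixed_grip (a point): The point opposite on the outer face of the fixed handle, welded to the jig: jig x = 133, y = 33, z = 35 mm. Over both handles it measures 38 mm locked and about 57 mm open here. The fixed handle and its screw end at jig x = 190 mm.
- plier_release (a joint): Angle of the red release lever on the moving handle in rad: 0 at rest, up to 0.45 pressed. Its tail is pushed outwards, to jig -y; after about 0.2 rad (10 mm at the tail, a few N) the pliers spring open and lever and handle swing away to -y.
- release_tip (a point): Point on the inner face (towards +y) of the lever's red tail, which sticks out 43 mm past the handles' ends: jig x = 190 to 233 mm, 27 to 43 mm above the bench, 6 mm thick. At the start this point is at jig x = 218, y = 7.5, z = 35 mm. The space on its +y side is free.
- bracket: Loose aluminium angle, 0.3 kg, 170 x 46 x 34 mm, 8 mm thick: flat leg (y = -23 to 15, z = 0 to 8 mm, two black slots), upright flange along its length (y = 15 to 23, z = 0 to 34). Origin: centre of the underside. Lies flange up, any yaw. Goes in +x end first, flange on the jig's +y side, 4 mm headroom, 2.5 mm play each side; home, its origin is at jig x = -35, z = 10 mm, rear end at x = -120.
- bracket_front (a point): Middle of the lower edge of the bracket's leading (+x) end: bracket x = 85, y = 0, z = 0 mm.
- spray_can: Bystander: red can with a white cap, 60 mm across, 165 mm tall, standing 125 to 155 mm to the jig's -y side beside the bridge. Origin: centre of its underside.
- tape_roll: Bystander: orange roll, 100 mm across, 48 mm high, lying flat beyond the end of the release lever. Origin: centre of its underside.
- wrench: Bystander: steel wrench 170 mm long, lying on the bench to the jig's -y side, beside the pliers. Origin: on its underside, at mid-length.
- cordless_drill: Bystander: yellow and black cordless drill standing on its battery (80 x 110 mm), 196 mm tall, 190 mm long. Origin: centre of the battery's underside.
Mind the look-alikes: they are no part of the job. Of the things like the bracket, leave any that is turquoise; of the rest the larger one is meant.

How it is judged (in metres and radians):
On the way, in this order (a step that is already met when the one before it is completed fails the run):
1. the release lever is flicked (value of joint plier_release above 0.08 rad).
2. the pliers have sprung open (value of joint plier_handle above 0.5 rad), for 0.2 s.
3. the bracket is under the bridge, home against the end stop, the pliers still open (x of bracket_front in the frame of jig above 0.046 m and angle between the x axis of bracket and the x axis of jig, either way round below 0.1 rad and y of bracket_front in the frame of jig between -0.008 and 0.008 m and value of joint plier_handle above 0.4 rad), for 0.2 s.
At the end, for the whole second after the job is handed in: The bracket lies flat under the bridge, straight in the guides, its leading end within 5 mm of the end stop; the pliers are over centre and stay locked, their moving jaw gripping the flange with over 5 N; the bracket is at rest (x of bracket_front in the frame of jig above 0.045 m and x of bracket in the frame of jig below 0 m and angle between the x axis of bracket and the x axis of jig, either way round below 0.08 rad and angle between bracket's own z axis and vertical below 0.06 rad and y of bracket_front in the frame of jig between -0.008 and 0.008 m and value of joint plier_handle below 0.2 rad and contact force between plier_jaw and bracket above 5 N and linear speed of bracket below 0.01 m/s); the robot touches nothing.
It fails at once if a bystander is moved (distance of any of spray_can, tape_roll, wrench, cordless_drill from where it was at the start of the episode above 0.02 m).
It also fails if it takes over 72 s, if anything falls off the work surface, if the arm or the gripper's body presses on something with over 40 N, if the wrist force passes 120 N, or if a joint passes its speed limit or range.

ROBOT

A 6-joint arm with a two-finger parallel gripper is mounted at the origin on the work surface. World frame = base frame: x ahead of the robot, y to its left, z up, the work surface at z = 0. Lengths are in m, angles in degrees, forces in N, time in s.
With the tool pointing down it reaches from about 0.4 to 0.825 m from the base axis. Payload 7 kg.
Tool frame: the origin (TCP) lies midway between the tips of the shut fingers; the grasp point (between the pads) lies 19 mm behind it (grip_depth is the distance from the TCP to the grasp point, in m); y points along the fingers, x is the direction in which the jaws open and shut, and the axes are right-handed (so a half turn about y gives the same grasp; the last joint's range is limited). The gripper opens to 88 mm and grips with 3 to 60 N. Pads are 19 mm wide; open, the fingers measure 130 mm over their backs; the gripper's body (78 mm by 193 mm) begins 47 mm behind the grasp point.
Start: joints at [-55.628, 20.546, 0.682, 0, -70.136, -16.507], TCP at [0.207, -0.642, 0.227] pointing down, gripper open.
Joint ranges: [-176.03, 176.03], [-82.01, 121.73], [-58.28, 71.71], [-173.87, 95.51], [-174.79, -0.11], [-173.66, 173.66]. Speed limits (degrees/s): [136.94, 136.94, 172.46, 180, 180, 180].

INTERFACE

Orientations are given as a 3x3 rotation matrix whose columns are the frame's x, y, z axes.
In Python, from station import * gives the robot as it stands.
- The arm moves only by the tool carry_out, never from a script. Its argument "increments" is a list of rows, each a list of 7 numbers: the finger opening in m, from 0 to 0.0876, then the shift along the tool's x, y, z in m, then the turn, a rotation vector about the tool's x, y, z in degrees. A call has 1 to 20 rows; each row is the pose to reach, as a shift and turn from the pose commanded when the call began, along the tool's axes at that moment; what a row does not reach only later rows make up. A row lasts 1/12 s, in which the tool goes at most 41.7 mm and 7.16 degrees, less where a joint would pass 70% of its speed; a pose out of reach is approached as far as the arm can. A call with a gripper value outside its range is refused whole. The fingers move at their own pace and stop on an object; the grip force is fixed at half the most. Time passes only in rows, so rows that repeat a pose let the fingers close. It gives the time, the measured TCP pose, the force and the opening at its end, in the units of the state.
- get_obs(): the state, without advancing time (a new reading comes with each control period).
- get_image(name): name is "scene" or "top" or "wrist"; returns a dict with "img" (480x640x3 uint8, red, green, blue), "fx", "fy", "cx", "cy" (pixels), "T" (4x4, takes a point from camera to world coordinates); the wrist camera has in their place "tool_from_camera" (4x4, takes a point from camera to tool coordinates, whose origin is the TCP and whose axes are the tool frame's). Camera axes: x right, y up, looking along -z (the intrinsics and any distortion apply to the point x, -y, -z); pixel columns grow to the right and rows downward; lengths in m; the calibration is good to about 2 mm. A picture is of the moment at which its call begins: read the wrist's pose just before it. There is no depth.
- finish_job(): hands the job in, once; it reports no verdict.
Trained networks look in the newest picture that a camera, given by its name, has taken for a name from the list of things; names that differ only in an ending like _2 or _b are one class to them, and where a whole thing is asked for, a point or a joint stands for the part that bears it (a point fixed in the world has none). Each returns a list of dicts, best first, with "score" (0 to 1); they miss things now and then, are a little off and sometimes report something else, mostly with a low value. They report only what shows in the picture. A call takes as long as a camera call. They do not tell look-alikes from the thing itself.
- boxes_of(camera, thing): "at" ([column, row] in pixels, amid what is visible of it).
- regions_of(camera, thing): "pixels" (480x640 bool, what is visible of it) and "at" ([column, row] in pixels, amid what is visible of it).
The state is a dict: "time": time; "joint_pos": joint angles; "qvel": joint speeds; "joint_efforts": joint torques, N m; "position": TCP position; "eef_rot": TCP orientation; "wrist_force": force on the tool from outside, world axes, zero at the start; "wrist_torque": the same for the moment, N m; "gripper_width": finger opening in m.
Only numpy, scipy, OpenCV 4.12 (cv2) and the standard library are available. Lean on these libraries where they do the work, as an engineer would, in place of code of your own. Each camera call takes 0.05 s, during which the arm holds its last target.

## Working session

There is one attempt and no reset: what is moved stays moved. The work goes in short steps, Python scripts to look and compute and a tool call to move; the robot and the scene stay as the last step left them, time stands still between calls to the robot, and variables do not carry over. Pictures are saved under pics/ and viewed, and the job is handed in when it is done.

Besides the shell and the picture viewer there is one more tool, called after "Call:" in YAML: its name, and indented under it one key for each argument. carry_out: Moves the arm, as the interface text tells. Its arguments: {"type":"object","properties":{"increments":{"type":"array"}},"required":["increments"]}

```bash
mkdir -p pics; ls; python3 - <<'E'
from station import *
import cv2
o=get_obs()
for k,v in o.items(): print(k,v)
for n in ("scene","top","wrist"):
    d=get_image(n); cv2.imwrite(f"pics/a_{n}.png",d["img"][:,:,::-1]); print(n,{k:v for k,v in d.items() if k!="img"})
E
```

```text
pics
time 0.0
joint_pos [-5.56275088e+01  2.05905837e+01  6.36871158e-01 -2.06487945e-02
 -7.01352260e+01 -1.65061937e+01]
qvel [-0.00050924  0.0274328   0.02273713 -0.0320753   0.0192146  -0.00369064]
joint_efforts [ 1.33079542e-03 -5.82723355e+01  2.93060428e+01  6.99736252e+00
  6.99873941e-03 -1.46209027e-04]
position [ 0.20692436 -0.64201701  0.22565415]
eef_rot [[-3.06679538e-01 -5.96593359e-04 -9.51812642e-01]
 [ 9.51811510e-01  1.47255985e-03 -3.06680097e-01]
 [ 1.58456439e-03 -9.99998738e-01  1.16240450e-04]]
wrist_force [-0.48071509  0.31865394 -0.16464888]
wrist_torque [-0.03233024 -0.02184249  0.00543984]
gripper_width 0.08771622399454701
scene {'fx': 474.78351818399994, 'fy': 474.78351818399994, 'cx': 312.97457329215405, 'cy': 244.45037686408605, 'T': array([[-0.23061811, -0.80937344,  0.54012028,  1.21439802],
       [ 0.97301689, -0.18765241,  0.1342561 ,  0.08875255],
       [-0.00730845,  0.55650804,  0.83081008,  1.05698284],
       [ 0.        ,  0.        ,  0.        ,  1.        ]])}
top {'fx': 483.0272981766198, 'fy': 483.0272981766198, 'cx': 325.3748740383461, 'cy': 249.906764206332, 'T': array([[-0.02260582,  0.9973074 , -0.0697634 ,  0.48394507],
       [-0.99972561, -0.02297871, -0.00454701, -0.05349117],
       [-0.00613784,  0.06964147,  0.9975532 ,  1.19737378],
       [ 0.        ,  0.        ,  0.        ,  1.        ]])}
wrist {'fx': 411.3107114373616, 'fy': 411.3107114373616, 'cx': 317.10764709070907, 'cy': 241.2580355262077, 'tool_from_camera': array([[ 9.99999079e-01,  4.75484060e-05, -1.35659614e-03,
        -2.89738138e-05],
       [-1.32345989e-03,  2.56328508e-01, -9.66588819e-01,
        -1.58101997e-01],
       [ 3.01774506e-04,  9.66589724e-01,  2.56328335e-01,
         6.90064464e-02],
       [ 0.00000000e+00,  0.00000000e+00,  0.00000000e+00,
         1.00000000e+00]])}
```

View pics/a_top.png

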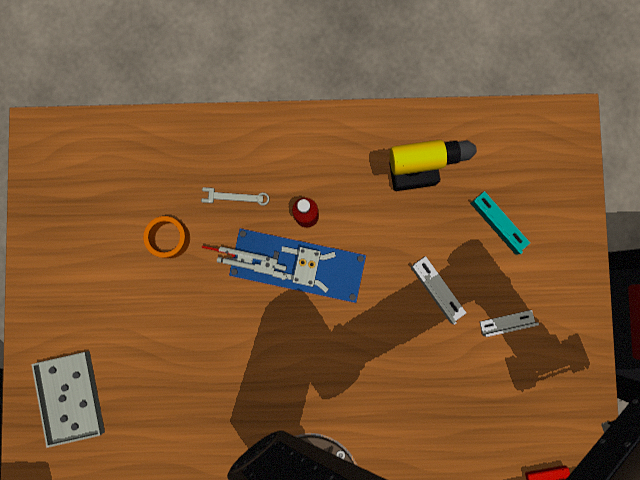

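View pics/a_scene.png

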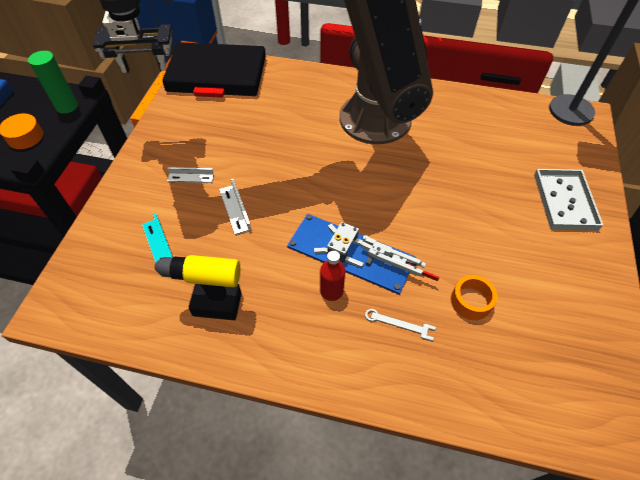

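View pics/a_wrist.png

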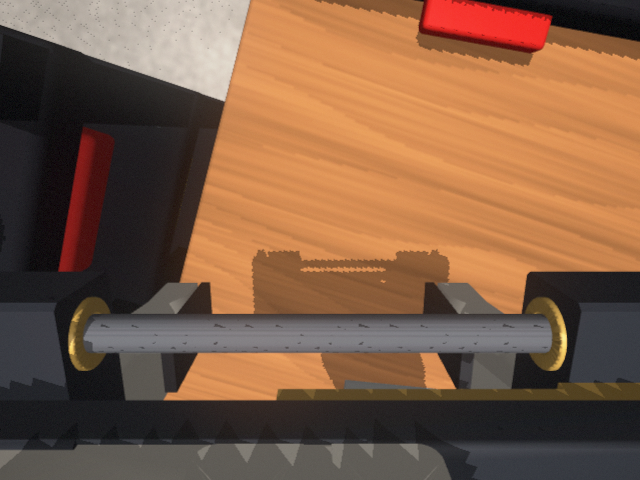

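```bash
cat > h.py <<'E'
from station import *
import cv2, numpy as np
def Kof(d): return np.array([[d["fx"],0,d["cx"]],[0,d["fy"],d["cy"]],[0,0,1]])
def Tof(name,d,o=None):
    if name!="wrist": return d["T"]
    W=np.eye(4); W[:3,:3]=o["eef_rot"]; W[:3,3]=o["position"]; return W@d["tool_from_camera"]
def ray(d,T,uv,z):
    uv=np.atleast_2d(uv).astype(float)
    c=np.c_[(uv[:,0]-d["cx"])/d["fx"],-(uv[:,1]-d["cy"])/d["fy"],-np.ones(len(uv))]
    w=c@T[:3,:3].T; s=(z-T[2,3])/w[:,2]
    return T[:3,3]+s[:,None]*w
def proj(d,T,P):
    P=np.atleast_2d(P); c=(P-T[:3,3])@T[:3,:3]
    return np.c_[d["cx"]+d["fx"]*c[:,0]/-c[:,2], d["cy"]-d["fy"]*c[:,1]/-c[:,2]]
E
python3 - <<'E'
from h import *
d=get_image("top")
for t in ("jig","bracket","plier_jaw","plier_handle","plier_release","spray_can","tape_roll","wrench","cordless_drill"):
    for r in regions_of("top",t):
        m=r["pixels"].astype(np.uint8)
        ys,xs=np.nonzero(m)
        if len(xs)<3: continue
        rr=cv2.minAreaRect(np.c_[xs,ys].astype(np.float32))
        print(t,round(r["score"],2),np.round(r["at"],1),len(xs),"rect",np.round(rr[0],1),np.round(rr[1],1),round(rr[2],1), np.round(ray(d,d["T"],[rr[0]],0.01)[0],3))
im=d["img"][:,:,::-1]
a=cv2.resize(im[200:320,180:380],None,fx=4,fy=4,interpolation=cv2.INTER_CUBIC); cv2.imwrite("pics/b1.png",a)
a=cv2.resize(im[180:350,400:560],None,fx=4,fy=3.5,interpolation=cv2.INTER_CUBIC); cv2.imwrite("pics/b2.png",a)
E
```

```text
jig 0.68 [294.4 264.3] 6352 rect [284.1 261.7] [156.9  49.3] 11.5 [0.54  0.054 0.01 ]
bracket 0.87 [437.6 289.2] 1311 rect [438.4 290. ] [71.8 19. ] 54.0 [ 0.462 -0.322  0.01 ]
bracket 0.83 [501.3 222.2] 1281 rect [500.6 223.1] [70.3 19.2] 48.2 [ 0.623 -0.482  0.01 ]
bracket 0.67 [510.3 325.8] 866 rect [508.9 322.7] [16.3 56.7] 77.5 [ 0.379 -0.49   0.01 ]
plier_jaw 0.74 [243.1 256.2] 562 rect [243.6 256.4] [87.8 11.5] 13.0 [0.556 0.154 0.01 ]
plier_handle 0.78 [242.7 253.9] 465 rect [235.  254.2] [66.  12.7] 13.0 [0.562 0.175 0.01 ]
plier_release 0.4 [212.4 244.4] 45 rect [210.  247.4] [14.3  3.1] 11.3 [0.58  0.236 0.01 ]
spray_can 0.85 [305.7 213. ] 648 rect [305. 211.] [30. 26.] 90.0 [0.665 0.    0.01 ]
tape_roll 0.74 [154.7 229.9] 1044 rect [166.5 236.5] [41. 45.] 90.0 [0.609 0.344 0.01 ]
wrench 0.59 [232.2 194.2] 560 rect [235.1 195.5] [68.  15.1] 2.1 [0.708 0.173 0.01 ]
cordless_drill 0.59 [424.8 160.3] 2928 rect [433.6 162.6] [44.7 88.1] 82.1 [ 0.779 -0.323  0.01 ]
```

View pics/b1.png

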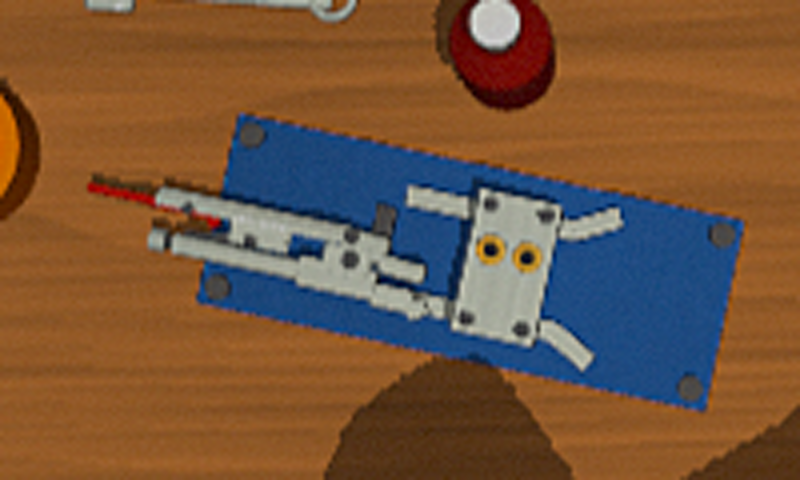

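View pics/b2.png

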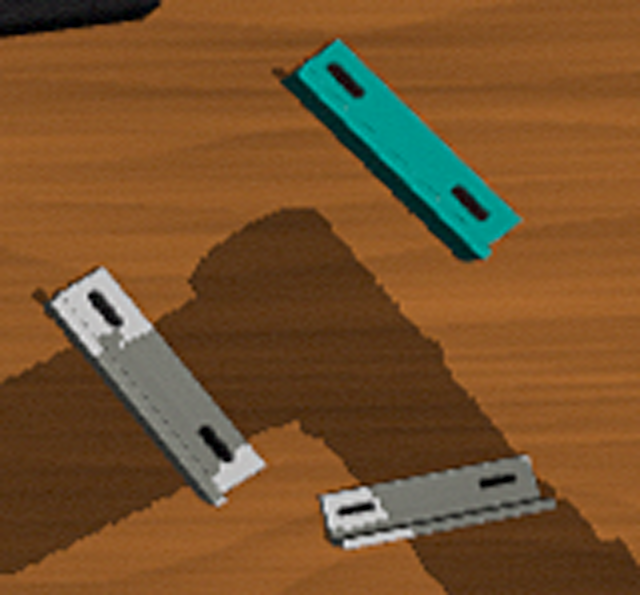

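```bash
cat > jigfit.py <<'E'
from h import *
from scipy.optimize import least_squares
def bluefit(d,T,box=None,show=False):
    hsv=cv2.cvtColor(d["img"],cv2.COLOR_RGB2HSV)
    m=((hsv[...,0]>100)&(hsv[...,0]<125)&(hsv[...,1]>120)&(hsv[...,2]>30)).astype(np.uint8)
    if box: 
        k=np.zeros_like(m); k[box[1]:box[3],box[0]:box[2]]=1; m*=k
    n,l,s,c=cv2.connectedComponentsWithStats(m); keep=np.isin(l,[i for i in range(1,n) if s[i,4]>40]); ys,xs=np.nonzero(keep)
    W=ray(d,T,np.c_[xs,ys],0.01)[:,:2].astype(np.float32)
    return cv2.minAreaRect(W*1000),cv2.convexHull(W*1000)[:,0]
if __name__=="__main__":
    for n,b in (("top",(170,200,390,320)),("scene",(270,190,430,310))):
        d=get_image(n); r,h=bluefit(d,d["T"],b); print(n,np.round(r[0],1),np.round(r[1],1),round(r[2],2))
        print(np.round(cv2.boxPoints(r)))
        print(np.round(h).tolist())
E
python3 jigfit.py
```

```text
top [532.   22.2] [318.9 118.8] 76.63
[[ 437. -119.]
 [ 553. -147.]
 [ 627.  164.]
 [ 511.  191.]]
[[624.0, 162.0], [621.0, 164.0], [602.0, 170.0], [525.0, 188.0], [513.0, 190.0], [511.0, 188.0], [505.0, 166.0], [500.0, 144.0], [438.0, -118.0], [442.0, -120.0], [476.0, -128.0], [535.0, -142.0], [550.0, -145.0], [552.0, -143.0], [555.0, -133.0], [571.0, -69.0], [590.0, 12.0], [621.0, 142.0], [624.0, 155.0]]
scene [532.3  20.6] [317.5 121.8] 76.58
[[ 436. -120.]
 [ 555. -148.]
 [ 628.  161.]
 [ 510.  189.]]
[[627.0, 158.0], [620.0, 163.0], [614.0, 164.0], [586.0, 171.0], [564.0, 176.0], [561.0, 175.0], [559.0, 172.0], [452.0, -55.0], [443.0, -93.0], [442.0, -102.0], [446.0, -121.0], [450.0, -123.0], [501.0, -135.0], [530.0, -142.0], [547.0, -145.0], [553.0, -144.0], [556.0, -140.0], [558.0, -134.0], [563.0, -114.0], [610.0, 83.0], [622.0, 133.0], [624.0, 146.0]]
```

```bash
cat >> h.py <<'E'
from scipy.spatial.transform import Rotation as Rn
JC=np.array([0.5321,0.0215]); JY=76.6
def jx(p,C=JC,yaw=JY):
    a=np.radians(yaw); R=np.array([[np.cos(a),-np.sin(a)],[np.sin(a),np.cos(a)]])
    return R@np.array(p[:2],float)/1000+C
def tojig(P,C=JC,yaw=JY):
    a=np.radians(yaw); R=np.array([[np.cos(a),-np.sin(a)],[np.sin(a),np.cos(a)]])
    return (np.atleast_2d(P)[:,:2]-C)@R*1000
def go(xy,z,ang):
    "row for TCP at xy,z pointing down, tool x at world angle ang"
    o=get_obs(); R=o["eef_rot"]; p=o["position"]
    a=np.radians(ang); X=np.array([np.cos(a),np.sin(a),0]); Y=np.array([0,0,-1.]); Rt=np.c_[X,Y,np.cross(X,Y)]
    t=np.array([*xy,z]); s=R.T@(t-p); rv=np.degrees((Rn.from_matrix(R.T@Rt)).as_rotvec())
    print("target",np.round(t,4),"shift",np.round(s,4).tolist(),"rot",np.round(rv,2).tolist(),"rows",max(np.linalg.norm(s)/.0417,np.linalg.norm(rv)/7.16))
E
python3 - <<'E'
from h import *
d=get_image("top")
print("can cap",tojig(ray(d,d["T"],[[180+495/4,200+22/4]],.165)))
for n in ("top","scene"):
  d=get_image(n)
  for t,z in (("spray_can",.08),("wrench",.005),("tape_roll",.048)):
    r=regions_of(n,t)
    if r:
        ys,xs=np.nonzero(r[0]["pixels"]); W=tojig(ray(d,d["T"],np.c_[xs,ys],z)); print(n,t,np.round([W.min(0),W.max(0),W.mean(0)]).tolist())
go(jx([218,42]),0.12,JY+90)
E
```

```text
can cap [[   2.94713866 -123.79846295]]
top spray_can [[-29.0, -159.0], [36.0, -89.0], [4.0, -123.0]]
top wrench [[107.0, -160.0], [272.0, -106.0], [195.0, -133.0]]
top tape_roll [[260.0, -49.0], [374.0, 52.0], [318.0, 2.0]]
scene spray_can [[-35.0, -190.0], [45.0, -59.0], [3.0, -130.0]]
scene wrench [[109.0, -159.0], [270.0, -104.0], [199.0, -132.0]]
scene tape_roll [[272.0, -79.0], [372.0, 51.0], [322.0, -13.0]]
target [0.5418 0.2433 0.12  ] shift [0.7404, 0.1065, -0.5903] rot [-0.0, -58.74, -0.0] rows 22.85069944425702
```

Call:
carry_out:
  increments:
    - [0, 0.037, 0, -0.03, 0, -3, 0]
    - [0, 0.074, 0, -0.059, 0, -6, 0]
    - [0, 0.11, 0.01, -0.088, 0, -9, 0]
    - [0, 0.147, 0.015, -0.118, 0, -12, 0]
    - [0, 0.18, 0.02, -0.146, 0, -15, 0]
    - [0, 0.215, 0.025, -0.175, 0, -18, 0]
    - [0, 0.25, 0.03, -0.2, 0, -21, 0]
    - [0, 0.285, 0.035, -0.23, 0, -24, 0]
    - [0, 0.32, 0.04, -0.26, 0, -27, 0]
    - [0, 0.355, 0.045, -0.285, 0, -30, 0]
    - [0, 0.39, 0.05, -0.315, 0, -33, 0]
    - [0, 0.425, 0.055, -0.34, 0, -36, 0]
    - [0, 0.46, 0.06, -0.37, 0, -39, 0]
    - [0, 0.495, 0.065, -0.4, 0, -42, 0]
    - [0, 0.53, 0.07, -0.425, 0, -45, 0]
    - [0, 0.565, 0.075, -0.455, 0, -48, 0]
    - [0, 0.6, 0.08, -0.48, 0, -51, 0]
    - [0, 0.635, 0.085, -0.51, 0, -54, 0]
    - [0, 0.67, 0.09, -0.535, 0, -57, 0]
    - [0, 0.7, 0.1, -0.56, 0, -58.7, 0]

```text
time: 2.87
position: [0.5019, 0.1338, 0.1383]
eef_rot: [[-0.973, 0.001, -0.229], [0.229, 0.001, -0.973], [-0.001, -1.0, -0.001]]
wrist_force: [0.7, -1.0, 0.5]
gripper_width: 0.0002
```

```bash
python3 - <<'E'
from h import *
o=get_obs(); d=get_image("wrist"); cv2.imwrite("pics/c1.png",d["img"][:,:,::-1])
print(o["time"],o["position"],o["wrist_force"])
T=Tof("wrist",d,o)
from jigfit import bluefit
print(np.round(proj(d,T,[[*jx([218,7.5]),.035],[*jx([190,7]),.035],[*jx([160,60]),.01],[*jx([160,-60]),.01]])))
go(jx([218,42]),0.10,JY+90)
E
```

```text
2.8667 [0.50186151 0.13383178 0.13828166] [ 0.6750457  -0.97334816  0.49170203]
[[251. 393.]
 [248. 359.]
 [323. 306.]
 [163. 305.]]
target [0.5418 0.2433 0.1   ] shift [-0.0122, 0.0371, -0.1099] rot [0.09, 0.36, -0.13] rows 2.797249017018588
```

View pics/c1.png

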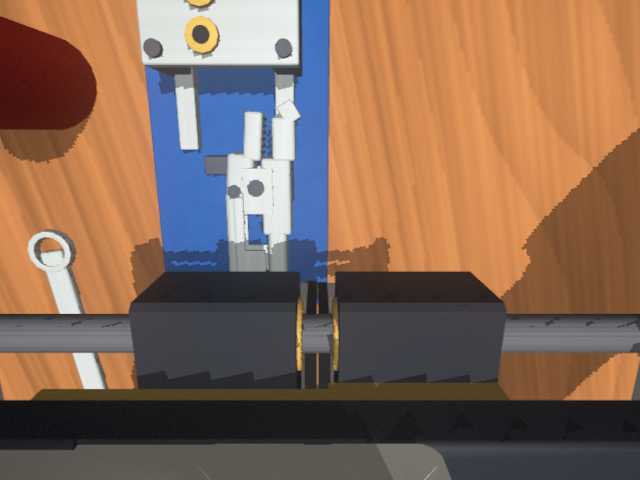

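Call:
carry_out:
  increments:
    - [0, -0.004, 0.01, -0.04, 0, 0, 0]
    - [0, -0.008, 0.02, -0.08, 0, 0, 0]
    - [0, -0.012, 0.037, -0.11, 0, 0, 0]
    - [0, -0.012, 0.075, -0.11, 0, 0, 0]
    - [0, -0.012, 0.1, -0.11, 0, 0, 0]
    - [0, -0.012, 0.118, -0.11, 0, 0, 0]
    - [0, -0.012, 0.118, -0.11, 0, 0, 0]
    - [0, -0.012, 0.118, -0.11, 0, 0, 0]

```text
time: 3.58
position: [0.5382, 0.2352, 0.0193]
eef_rot: [[-0.973, -0.001, -0.232], [0.232, -0.002, -0.973], [0.001, -1.0, 0.002]]
wrist_force: [0.1, 0.5, 0.2]
gripper_width: 0.0003
```

```bash
python3 - <<'E'
from h import *
o=get_obs(); 
print(o["time"],o["position"],o["wrist_force"],tojig(o["position"]))
for n in ("top","scene"):
    d=get_image(n); p=proj(d,d["T"],[[*jx([200,10]),.03]])[0].astype(int); print(p)
    a=d["img"][max(0,p[1]-60):p[1]+60,p[0]-80:p[0]+80,::-1]; cv2.imwrite(f"pics/d_{n}.png",cv2.resize(a,None,fx=4,fy=4,interpolation=cv2.INTER_CUBIC))
d=get_image("wrist"); cv2.imwrite("pics/d_w.png",d["img"][:,:,::-1])
T=Tof("wrist",d,o)
P=[[-50,42.5,58],[-50,-42.5,58],[0,-42.5,58],[0,42.5,58],[-160,-60,10],[-160,60,10],[160,60,10],[160,-60,10]]
print(np.round(proj(d,T,[[*jx(q),q[2]/1000] for q in P])))
go(jx([218,16]),0.02,JY+90)
E
```

```text
3.5833 [0.53819908 0.23515278 0.0192611 ] [0.06087151 0.47030275 0.20811473] [[209.24971962  43.58054845]]
[215 251]
[426 273]
[[  308. -1081.]
 [ -215. -1082.]
 [ -130.  -620.]
 [  310.  -619.]
 [ -186. -1371.]
 [  394. -1368.]
 [  357.   182.]
 [   61.   182.]]
target [0.5671 0.2373 0.02  ] shift [-0.0265, 0.0017, -0.0074] rot [0.12, -0.03, -0.1] rows 0.6609656712990525
```

View pics/d_scene.png

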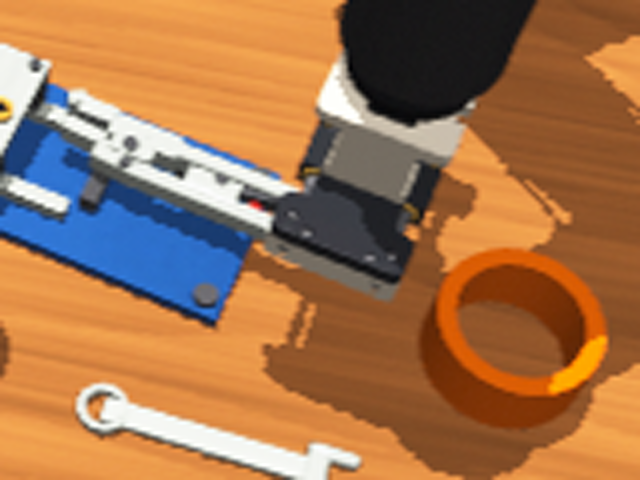

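View pics/d_w.png

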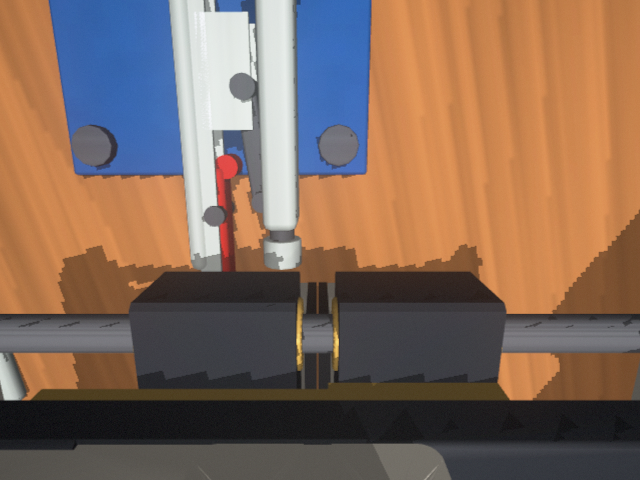

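```bash
python3 - <<'E'
from h import *
o=get_obs(); 
print(o["time"],o["position"],o["wrist_force"],tojig(o["position"]))
d=get_image("wrist"); cv2.imwrite("pics/d_w2.png",d["img"][:,:,::-1])
T=Tof("wrist",d,o)
P=[[160,60,10],[160,-60,10],[152,50,12],[152,-50,12]]
print(np.round(proj(d,T,[[*jx(q),q[2]/1000] for q in P])))
print(tojig(ray(d,T,[[367,175],[75,175]],.01)))
go(jx([218,16]),0.02,JY+90)
E
```

```text
3.7333 [0.53956078 0.23622147 0.02159725] [ 0.19179034 -0.24504474  0.60574259] [[210.6048854   42.50357943]]
[[359. 178.]
 [ 66. 178.]
 [335. 158.]
 [ 85. 158.]]
[[158.86643879  63.27735471]
 [158.86695647 -56.27915255]]
target [0.5671 0.2373 0.02  ] shift [-0.0266, 0.0017, -0.0074] rot [0.14, -0.03, -0.11] rows 0.6630765609337808
```

View pics/d_w2.png

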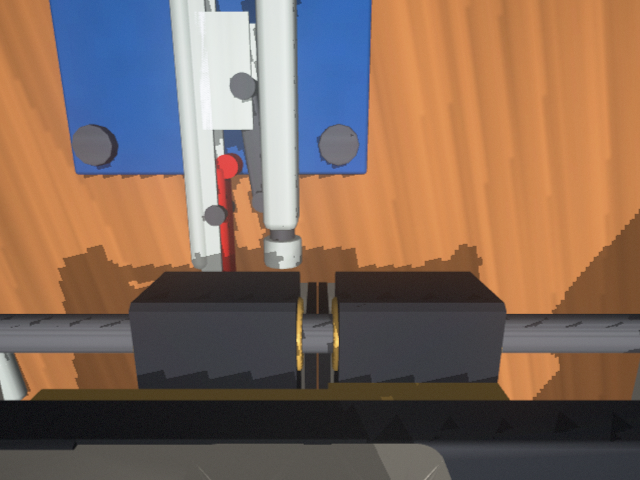

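Call:
carry_out:
  increments:
    - [0, -0.005, 0.001, -0.008, 0, 0, 0]
    - [0, -0.01, 0.001, -0.008, 0, 0, 0]
    - [0, -0.015, 0.001, -0.008, 0, 0, 0]
    - [0, -0.02, 0.001, -0.008, 0, 0, 0]
    - [0, -0.02, 0.001, -0.008, 0, 0, 0]

```text
time: 4.2
position: [0.5609, 0.2385, 0.0189]
eef_rot: [[-0.973, 0.0, -0.233], [0.233, 0.0, -0.973], [-0.0, -1.0, -0.0]]
wrist_force: [-0.0, 0.0, 0.3]
gripper_width: 0.0004
```

```bash
cat > see.py <<'E'
import sys
from h import *
tag=sys.argv[1]
o=get_obs()
print(o["time"],np.round(o["position"],4),np.round(o["wrist_force"],1),"jig",np.round(tojig(o["position"]),1),"w",o["gripper_width"])
d=get_image("wrist"); cv2.imwrite(f"pics/{tag}_w.png",d["img"][:,:,::-1])
E
python3 see.py e
```

```text
4.2 [0.5609 0.2385 0.0189] [-0.   0.   0.3] jig [[217.8  22.3]] w 0.000378608090460196
```

View pics/e_w.png

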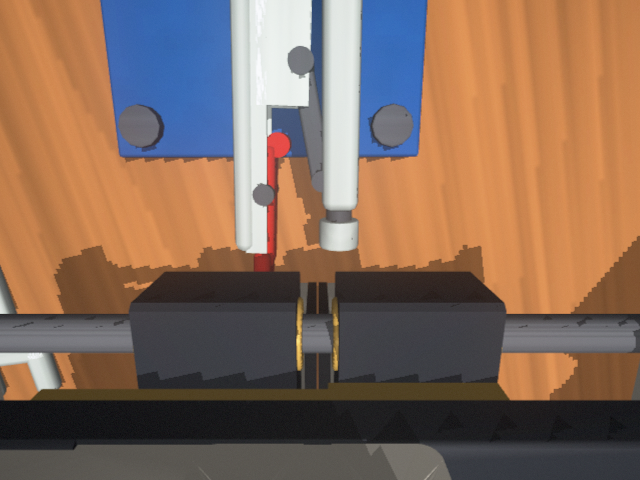

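Call:
carry_out:
  increments:
    - [0, -0.004, 0, 0, 0, 0, 0]
    - [0, -0.008, 0, 0, 0, 0, 0]
    - [0, -0.012, 0, 0, 0, 0, 0]
    - [0, -0.012, 0, 0, 0, 0, 0]

```text
time: 4.58
position: [0.5723, 0.2358, 0.0188]
eef_rot: [[-0.973, 0.0, -0.233], [0.233, 0.0, -0.973], [-0.0, -1.0, -0.0]]
wrist_force: [0.8, 0.8, 0.2]
gripper_width: 0.0001
```

```bash
python3 see.py f
```

```text
4.5833 [0.5723 0.2358 0.0188] [0.8 0.8 0.2] jig [[217.7  10.6]] w 0.00013653277461801174
```

View pics/f_w.png

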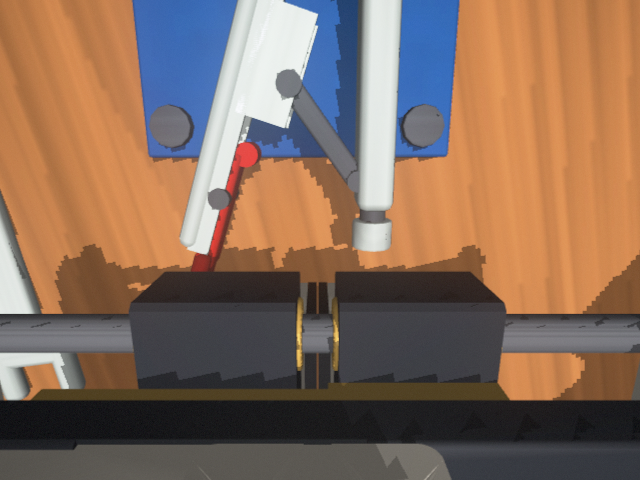

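```bash
python3 - <<'E'
from h import *
o=get_obs(); d=get_image("wrist"); T=Tof("wrist",d,o)
print(o["position"],tojig(ray(d,T,[[447.5,156.5],[150,156.5]],.01)), tojig(ray(d,T,[[391,220],[354,220]],.035)))
d=get_image("top")
for r in regions_of("top","bracket"):
    if abs(r["at"][0]-437)<10:
        ys,xs=np.nonzero(r["pixels"]); W=ray(d,d["T"],np.c_[xs,ys],.008)[:,:2].astype(np.float32)*1000
        rr=cv2.minAreaRect(W); print(rr, np.degrees(np.arctan2(*(np.diff(cv2.boxPoints(rr),axis=0)[:, ::-1].T))))
a=np.radians(36.)
go([.462+.03*np.cos(a),-.322+.03*np.sin(a)],.25,126)
E
```

```text
[0.57184812 0.23574517 0.01869517] [[158.31499273  63.28220535]
 [158.22805893 -55.07142445]] [[178.79750872  37.39094616]
 [178.78765195  24.36987797]]
((462.20782470703125, -323.4122314453125), (175.07785034179688, 48.19483947753906), 34.382659912109375) [-55.617382  34.382668 124.382614]
target [ 0.4863 -0.3044  0.25  ] shift [-0.0428, -0.2312, 0.5452] rot [-0.01, 40.56, 0.01] rows 14.238239712034337
```

Call:
carry_out:
  increments:
    - [0, 0.002, -0.035, 0, 0, 0, 0]
    - [0, 0.002, -0.075, 0, 0, 0, 0]
    - [0, 0, -0.115, 0.01, 0, 1, 0]
    - [0, -0.003, -0.15, 0.03, 0, 3, 0]
    - [0.03, -0.006, -0.18, 0.06, 0, 6, 0]
    - [0.05, -0.01, -0.2, 0.095, 0, 9, 0]
    - [0.0876, -0.012, -0.215, 0.13, 0, 12, 0]
    - [0.0876, -0.015, -0.225, 0.17, 0, 15, 0]
    - [0.0876, -0.018, -0.231, 0.21, 0, 18, 0]
    - [0.0876, -0.02, -0.231, 0.25, 0, 21, 0]
    - [0.0876, -0.023, -0.231, 0.29, 0, 24, 0]
    - [0.0876, -0.026, -0.231, 0.33, 0, 27, 0]
    - [0.0876, -0.03, -0.231, 0.37, 0, 30, 0]
    - [0.0876, -0.033, -0.231, 0.41, 0, 33, 0]
    - [0.0876, -0.037, -0.231, 0.45, 0, 36, 0]
    - [0.0876, -0.04, -0.231, 0.49, 0, 39, 0]
    - [0.0876, -0.043, -0.231, 0.52, 0, 40.6, 0]
    - [0.0876, -0.043, -0.231, 0.545, 0, 40.6, 0]
    - [0.0876, -0.043, -0.231, 0.545, 0, 40.6, 0]
    - [0.0876, -0.043, -0.231, 0.545, 0, 40.6, 0]

```text
time: 6.45
position: [0.4859, -0.3052, 0.2495]
eef_rot: [[-0.585, -0.001, -0.811], [0.811, 0.0, -0.585], [0.001, -1.0, 0.0]]
wrist_force: [0.4, 0.3, -1.3]
gripper_width: 0.0874
```

```bash
python3 see.py g;
```

```text
6.45 [ 0.4859 -0.3052  0.2495] [ 0.4  0.3 -1.3] jig [[-328.5  -30.8]] w 0.0874133903723256
```

View pics/g_w.png

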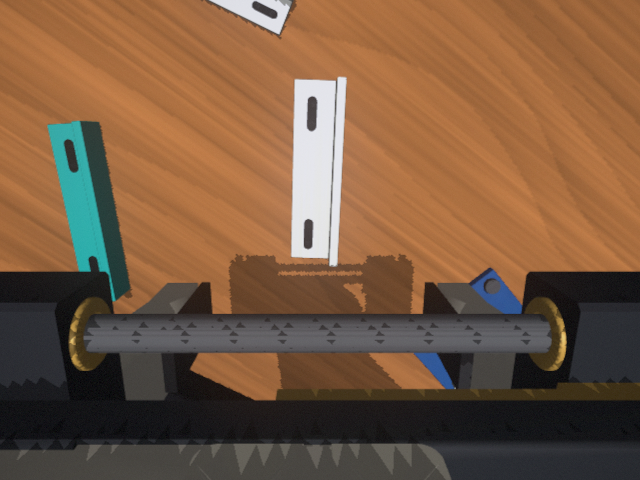

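```bash
python3 - <<'E'
from h import *
o=get_obs(); d=get_image("wrist"); T=Tof("wrist",d,o)
a=cv2.resize(d["img"][60:280,270:370,::-1],None,fx=4,fy=4*600/880,interpolation=cv2.INTER_CUBIC); cv2.imwrite("pics/g2.png",a)
hsv=cv2.cvtColor(d["img"],cv2.COLOR_RGB2HSV); m=((hsv[...,1]<50)&(hsv[...,2]>150)).astype(np.uint8)
k=np.zeros_like(m); k[60:270,270:370]=1; m*=k
for r in (100,140,170,200,240,255): print(r,np.nonzero(m[r])[0][[0,-1]], d["img"][r,325:350,0].tolist())
E
```

```text
100 [294 344] [228, 228, 227, 228, 228, 228, 227, 228, 227, 188, 98, 179, 227, 228, 229, 227, 228, 228, 228, 206, 160, 174, 174, 173, 173]
140 [293 342] [229, 229, 229, 229, 229, 228, 229, 197, 104, 171, 229, 228, 229, 228, 229, 229, 229, 208, 161, 176, 175, 177, 173, 176, 175]
170 [292 341] [229, 229, 229, 229, 228, 223, 181, 130, 198, 229, 229, 229, 229, 229, 229, 221, 194, 171, 171, 171, 171, 171, 171, 171, 171]
200 [292 339] [229, 228, 228, 229, 211, 142, 161, 225, 229, 228, 227, 230, 229, 228, 207, 161, 177, 176, 170, 169, 166, 167, 170, 170, 170]
240 [291 337] [229, 228, 219, 166, 152, 219, 227, 229, 228, 228, 228, 226, 202, 152, 169, 171, 173, 172, 171, 175, 177, 176, 174, 172, 166]
255 [291 336] [227, 225, 186, 110, 188, 227, 228, 228, 228, 228, 228, 209, 167, 175, 172, 172, 172, 171, 168, 168, 172, 174, 175, 177, 177]
```

View pics/g2.png

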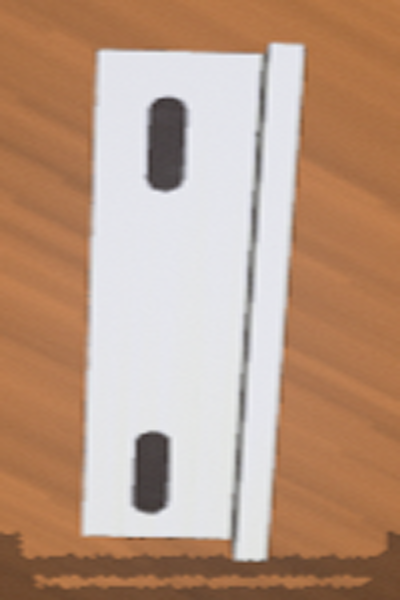

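```bash
python3 - <<'E'
from h import *
o=get_obs(); d=get_image("wrist"); T=Tof("wrist",d,o)
P=ray(d,T,[[341.5,76.1],[332.3,265.4]],.034)[:,:2]; L=P[1]-P[0]; yaw=np.degrees(np.arctan2(L[1],L[0])); print(P,np.linalg.norm(L),yaw)
Q=ray(d,T,[[294.5,79],[291,257]],.008)[:,:2]; L2=Q[1]-Q[0]; print(Q,np.linalg.norm(L2),np.degrees(np.arctan2(L2[1],L2[0])))
a=np.radians(yaw); ex=np.array([np.cos(a),np.sin(a)]); ey=np.array([-np.sin(a),np.cos(a)])
c=P.mean(0); print("flange mid",c,"leg edge y rel flange", (Q-c)@ey)
g=c-0.045*ex
print("origin",c-.019*ey)
go(g,.10,yaw+90); go(g,.014,yaw+90)
E
```

```text
[[ 0.38103003 -0.35405795]
 [ 0.52152115 -0.2597626 ]] 0.16920214324941232 33.868867201286726
[[ 0.40469612 -0.38788468]
 [ 0.54526873 -0.29319761]] 0.16948834601264265 33.963469415636865
flange mid [ 0.45127559 -0.30691028] leg edge y rel flange [-0.04127582 -0.04099598]
origin [ 0.46186418 -0.32268626]
target [ 0.4139 -0.332   0.1   ] shift [0.0197, 0.1498, 0.0758] rot [0.01, 2.14, 0.0] rows 4.054175259490289
target [ 0.4139 -0.332   0.014 ] shift [0.0197, 0.2358, 0.0758] rot [0.01, 2.14, 0.0] rows 5.959251647511425
```

```bash
python3 - <<'E'
from h import *
yaw=33.87; a=np.radians(yaw); ex=np.array([np.cos(a),np.sin(a)])
g=np.array([ 0.45127559,-0.30691028])-0.03*ex
go(g,.011,yaw+90)
E
```

```text
target [ 0.4264 -0.3236  0.011 ] shift [0.0191, 0.2388, 0.0608] rot [0.01, 2.13, 0.0] rows 5.928136600205455
```

Call:
carry_out:
  increments:
    - [0.0876, 0.007, 0.03, 0.02, 0, 1, 0]
    - [0.0876, 0.014, 0.06, 0.04, 0, 2.1, 0]
    - [0.0876, 0.019, 0.09, 0.061, 0, 2.1, 0]
    - [0.0876, 0.019, 0.125, 0.061, 0, 2.1, 0]
    - [0.0876, 0.019, 0.16, 0.061, 0, 2.1, 0]
    - [0.0876, 0.019, 0.19, 0.061, 0, 2.1, 0]
    - [0.0876, 0.019, 0.215, 0.061, 0, 2.1, 0]
    - [0.0876, 0.019, 0.228, 0.061, 0, 2.1, 0]
    - [0.0876, 0.019, 0.234, 0.061, 0, 2.1, 0]
    - [0.0876, 0.019, 0.238, 0.061, 0, 2.1, 0]
    - [0.0876, 0.019, 0.238, 0.061, 0, 2.1, 0]

```text
time: 7.52
position: [0.4267, -0.3241, 0.0118]
eef_rot: [[-0.558, 0.0, -0.83], [0.83, -0.0, -0.558], [-0.0, -1.0, 0.0]]
wrist_force: [-0.0, -1.1, 0.8]
gripper_width: 0.0875
```

```bash
python3 see.py i
```

```text
7.5167 [ 0.4267 -0.3241  0.0118] [-0.  -1.1  0.8] jig [[-360.6   22.5]] w 0.08751018585486439
```

View pics/i_w.png

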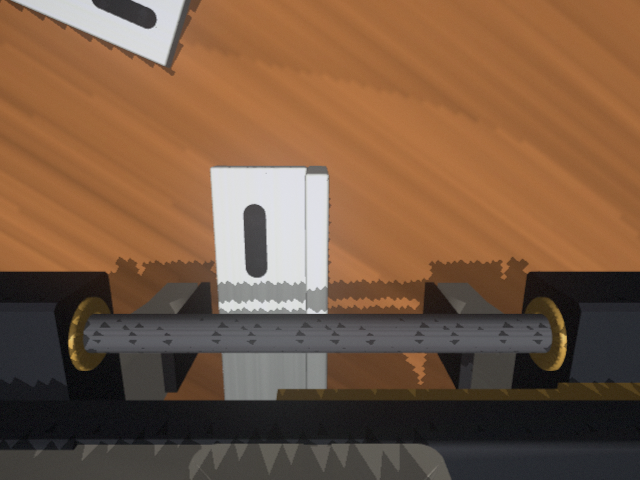

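Call:
carry_out:
  increments:
    - [0.05, 0, 0, 0, 0, 0, 0]
    - [0.02, 0, 0, 0, 0, 0, 0]
    - [0.0, 0, 0, 0, 0, 0, 0]
    - [0.0, 0, 0, 0, 0, 0, 0]
    - [0.0, 0, 0, 0, 0, 0, 0]
    - [0.0, 0, 0, 0, 0, 0, 0]
    - [0.0, 0, 0, 0, 0, 0, 0]
    - [0, 0, 0, 0, 0, 0, 0]

```text
time: 8.23
position: [0.4261, -0.3246, 0.0118]
eef_rot: [[-0.557, -0.0, -0.83], [0.83, -0.0, -0.557], [0.0, -1.0, 0.0]]
wrist_force: [-0.9, -0.1, 0.1]
gripper_width: 0.0396
```

```bash
python3 see.py j
```

```text
8.2333 [ 0.4261 -0.3246  0.0118] [-0.9 -0.1  0.1] jig [[-361.3   22.9]] w 0.03962878454441448
```

View pics/j_w.png

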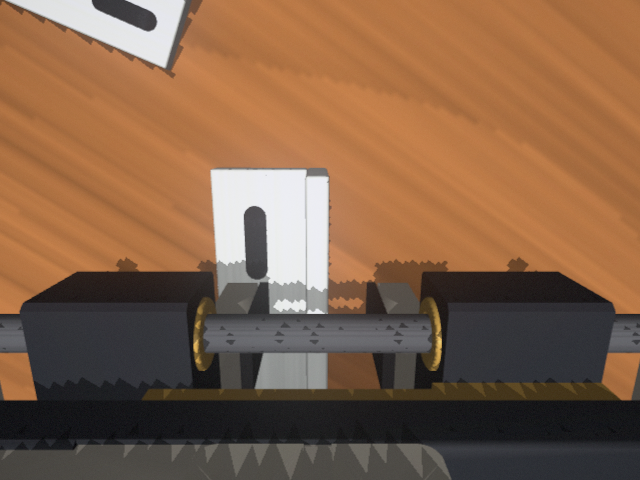

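Still closing; hold more rows.

Call:
carry_out:
  increments:
    - [0.0, 0, 0, 0, 0, 0, 0]
    - [0.0, 0, 0, 0, 0, 0, 0]
    - [0.0, 0, 0, 0, 0, 0, 0]
    - [0.0, 0, 0, 0, 0, 0, 0]
    - [0.0, 0, 0, 0, 0, 0, 0]
    - [0.0, 0, 0, 0, 0, 0, 0]
    - [0.0, 0, 0, 0, 0, 0, 0]
    - [0, 0, 0, 0, 0, 0, 0]

```text
time: 8.95
position: [0.4262, -0.3247, 0.0118]
eef_rot: [[-0.557, 0.0, -0.83], [0.83, -0.0, -0.557], [-0.0, -1.0, -0.0]]
wrist_force: [0.4, -1.2, -0.6]
gripper_width: 0.0077
```

```bash
python3 see.py k
```

```text
8.95 [ 0.4262 -0.3247  0.0118] [ 0.4 -1.2 -0.6] jig [[-361.3   22.8]] w 0.00768641375104093
```

View pics/k_w.png

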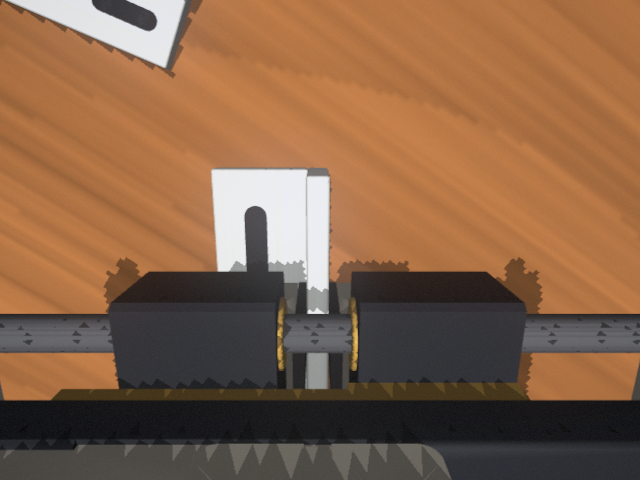

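```bash
python3 - <<'E'
from h import *
go(jx([40,0]),.26,JY+90)
E
```

```text
target [0.5414 0.0604 0.26  ] shift [0.2555, -0.2482, -0.3102] rot [0.0, -42.74, -0.0] rows 11.327589958670405
```

Call:
carry_out:
  increments:
    - [0, 0, -0.01, 0, 0, 0, 0]
    - [0, 0, -0.025, 0, 0, 0, 0]
    - [0, 0.01, -0.05, -0.005, 0, -2, 0]
    - [0, 0.025, -0.075, -0.02, 0, -5, 0]
    - [0, 0.045, -0.1, -0.04, 0, -8, 0]
    - [0, 0.065, -0.125, -0.065, 0, -12, 0]
    - [0, 0.085, -0.15, -0.09, 0, -16, 0]
    - [0, 0.105, -0.175, -0.12, 0, -20, 0]
    - [0, 0.13, -0.2, -0.15, 0, -24, 0]
    - [0, 0.155, -0.22, -0.18, 0, -28, 0]
    - [0, 0.18, -0.235, -0.21, 0, -32, 0]
    - [0, 0.2, -0.248, -0.24, 0, -36, 0]
    - [0, 0.225, -0.248, -0.27, 0, -39, 0]
    - [0, 0.243, -0.248, -0.295, 0, -41.5, 0]
    - [0, 0.2555, -0.248, -0.31, 0, -42.7, 0]
    - [0, 0.2555, -0.248, -0.31, 0, -42.7, 0]
    - [0, 0.2555, -0.248, -0.31, 0, -42.7, 0]
    - [0, 0.2555, -0.248, -0.31, 0, -42.7, 0]

```text
time: 10.5
position: [0.5403, 0.0599, 0.2596]
eef_rot: [[-0.973, -0.001, -0.232], [0.232, -0.0, -0.973], [0.001, -1.0, 0.001]]
wrist_force: [-0.1, -0.7, -3.8]
gripper_width: 0.008
```

```bash
python3 see.py l
```

```text
10.5 [0.5403 0.0599 0.2596] [-0.1 -0.7 -3.8] jig [[39.3  0.9]] w 0.008043464519082185
```

View pics/l_w.png

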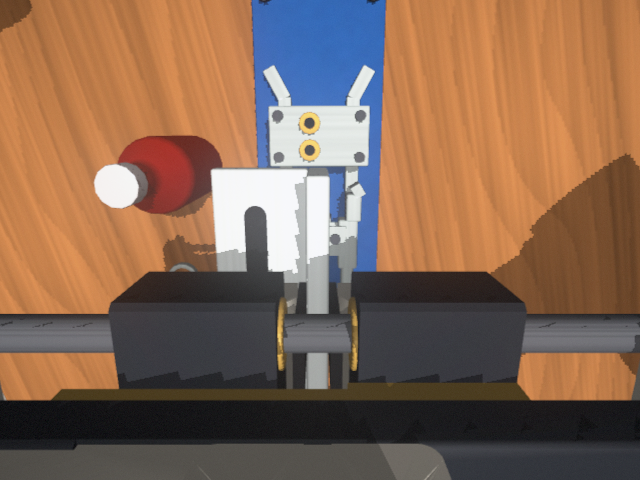

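```bash
python3 - <<'E'
from h import *
o=get_obs(); d=get_image("wrist"); T=Tof("wrist",d,o)
im=d["img"]
a=cv2.resize(im[0:175,235:400,::-1],None,fx=4.5,fy=600/175,interpolation=cv2.INTER_CUBIC); cv2.imwrite("pics/l2.png",a)
hsv=cv2.cvtColor(im,cv2.COLOR_RGB2HSV); m=((hsv[...,0]>100)&(hsv[...,0]<125)&(hsv[...,1]>120))
E_=[];
for r in (15,30,45,60,75,95,120,140,160):
    x=np.nonzero(m[r])[0]; P=tojig(ray(d,T,[[x[0]-.0,r],[x[-1]+1.,r]],.01)); print(r,x[0],x[-1],np.round(P,1).tolist())
C=[[268.5,106.5],[369,106.5],[268,165.5],[368.5,165.5]]
print(np.round(tojig(ray(d,T,C,.058)),1))
print(np.round(tojig(ray(d,T,[[309.5,123],[309.5,150]],.063)),1))
# flange rear in hand: height
print("tool z of rear flange top", )
E
```

```text
15 253 384 [[-131.1, -55.9], [-131.0, 62.3]]
30 253 383 [[-118.9, -56.4], [-118.8, 61.9]]
45 254 383 [[-106.4, -56.0], [-106.3, 62.4]]
60 255 382 [[-93.8, -55.6], [-93.7, 62.0]]
75 255 382 [[-80.9, -56.1], [-80.8, 62.5]]
95 256 381 [[-63.4, -55.9], [-63.3, 62.3]]
120 257 380 [[-40.9, -55.8], [-40.8, 62.2]]
140 258 380 [[-22.4, -55.5], [-22.3, 62.9]]
160 259 379 [[-3.5, -55.3], [-3.4, 62.7]]
[[-50.4 -39.1]
 [-50.3  44.6]
 [ -1.9 -41.1]
 [ -1.8  45.7]]
[[-37.   -5. ]
 [-15.1  -5.1]]
tool z of rear flange top
```

View pics/l2.png

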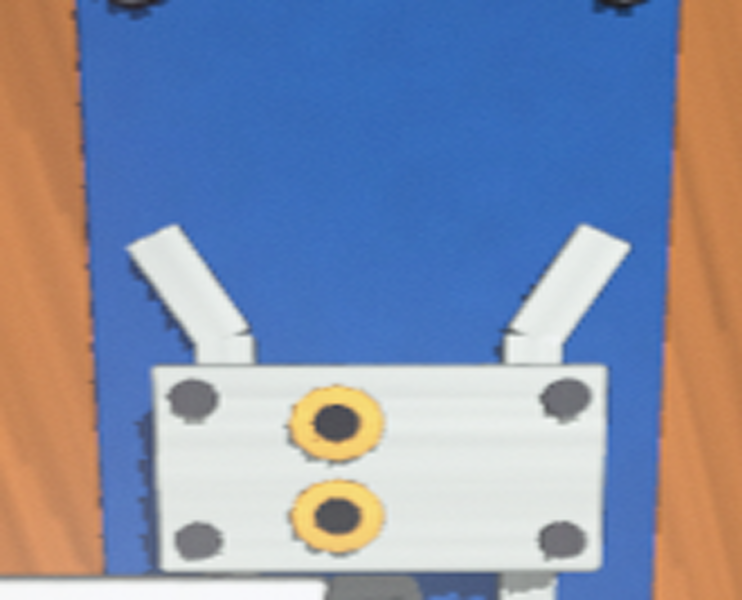

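```bash
sed -i 's/^JC=.*/JC=np.array([0.5292,0.0209]); JY=76.6/' h.py; python3 - <<'E'
from h import *
o=get_obs(); d=get_image("wrist"); M=d["tool_from_camera"]
for u,h in (((317.5,168.5),-.0222),):
    c=np.array([(u[0]-d["cx"])/d["fx"],-(u[1]-d["cy"])/d["fy"],-1]); w=M[:3,:3]@c; s=(h-M[1,3])/w[1]; print(M[:3,3]+s*w)
go(jx([-220,19]),.12,JY+90); go(jx([-220,19]),.0235,JY+90)
E
```

```text
[ 0.00048379 -0.0222      0.05726115]
target [ 0.4597 -0.1887  0.12  ] shift [0.0208, 0.14, 0.2601] rot [-0.0, -0.11, 0.01] rows 7.100397429040456
target [ 0.4597 -0.1887  0.0235] shift [0.0208, 0.2365, 0.2601] rot [-0.0, -0.11, 0.01] rows 8.444357133792895
```

Call:
carry_out:
  increments:
    - [0, 0.002, 0, 0.03, 0, 0, 0]
    - [0, 0.004, 0, 0.07, 0, 0, 0]
    - [0, 0.006, 0.01, 0.11, 0, 0, 0]
    - [0, 0.01, 0.02, 0.15, 0, 0, 0]
    - [0, 0.013, 0.04, 0.19, 0, 0, 0]
    - [0, 0.017, 0.06, 0.23, 0, 0, 0]
    - [0, 0.021, 0.09, 0.26, 0, 0, 0]
    - [0, 0.021, 0.125, 0.26, 0, 0, 0]
    - [0, 0.021, 0.155, 0.26, 0, 0, 0]
    - [0, 0.021, 0.18, 0.26, 0, 0, 0]
    - [0, 0.021, 0.2, 0.26, 0, 0, 0]
    - [0, 0.021, 0.215, 0.26, 0, 0, 0]
    - [0, 0.021, 0.225, 0.26, 0, 0, 0]
    - [0, 0.021, 0.225, 0.26, 0, 0, 0]
    - [0, 0.021, 0.225, 0.26, 0, 0, 0]

```text
time: 11.9
position: [0.46, -0.1883, 0.0349]
eef_rot: [[-0.972, -0.001, -0.233], [0.233, -0.0, -0.972], [0.001, -1.0, 0.0]]
wrist_force: [0.0, 1.0, -2.3]
gripper_width: 0.0079
```

```bash
python3 see.py m; python3 - <<'E'
from h import *
for n in ("top","scene"):
    d=get_image(n); p=proj(d,d["T"],[[*jx([-100,10]),.03]])[0].astype(int); print(p)
    a=d["img"][max(0,p[1]-60):p[1]+60,p[0]-80:p[0]+80,::-1]; cv2.imwrite(f"pics/m_{n}.png",cv2.resize(a,None,fx=5,fy=5,interpolation=cv2.INTER_CUBIC))
go(jx([-220,19]),.0235,JY+90)
E
```

```text
11.9 [ 0.46   -0.1883  0.0349] [ 0.   1.  -2.3] jig [[-219.6   18.9]] w 0.007860054288248874
[336 278]
[318 229]
target [ 0.4597 -0.1887  0.0235] shift [0.0012, 0.0124, 0.001] rot [0.02, -0.05, -0.11] rows 0.300217502221691
```

View pics/m_top.png

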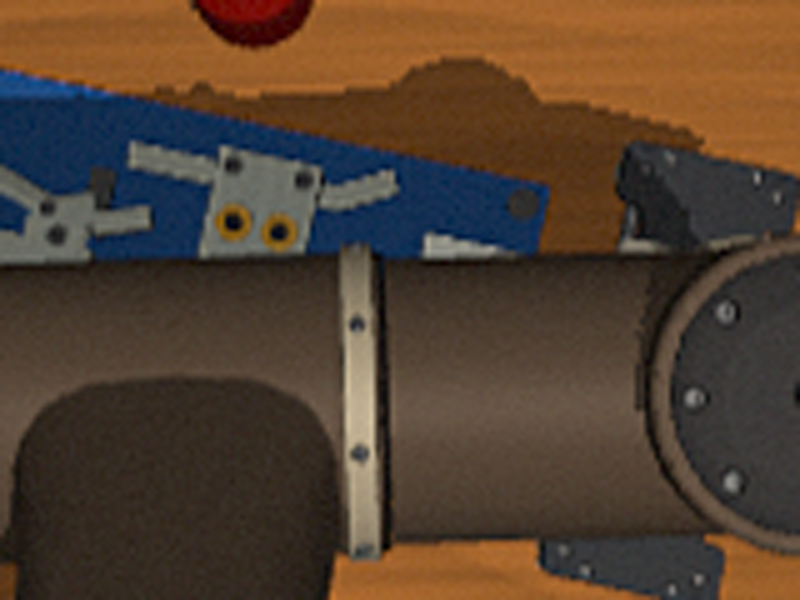

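View pics/m_scene.png

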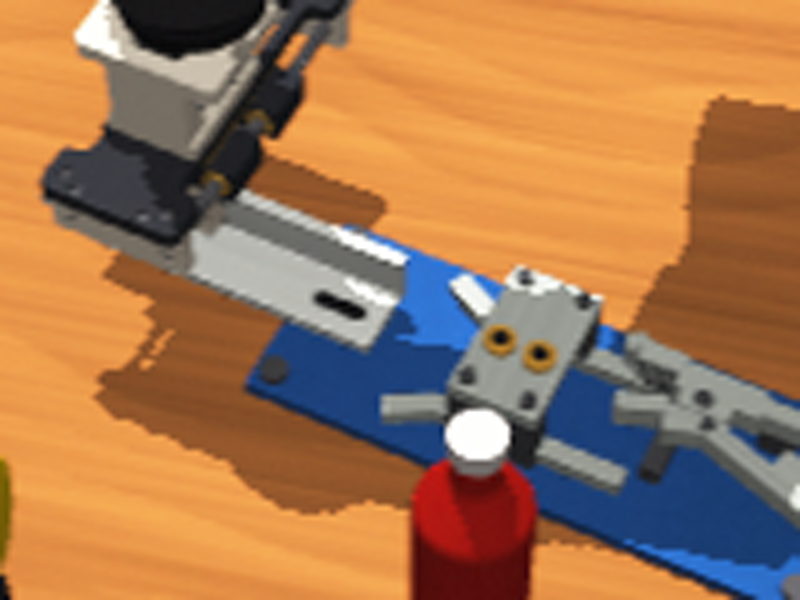

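Call:
carry_out:
  increments:
    - [0, 0.001, 0.004, 0, 0, 0, 0]
    - [0, 0.001, 0.008, 0, 0, 0, 0]
    - [0, 0.001, 0.011, 0, 0, 0, 0]
    - [0, 0.001, 0.012, 0, 0, 0, 0]
    - [0, 0.001, 0.012, 0, 0, 0, 0]

```text
time: 12.47
position: [0.4591, -0.1874, 0.0224]
eef_rot: [[-0.973, -0.001, -0.232], [0.232, 0.0, -0.973], [0.001, -1.0, 0.0]]
wrist_force: [-0.4, -0.0, -3.5]
gripper_width: 0.0079
```

```bash
python3 see.py n; python3 - <<'E'
from h import *
d=get_image("scene"); p=proj(d,d["T"],[[*jx([-100,10]),.03]])[0].astype(int)
a=d["img"][max(0,p[1]-60):p[1]+60,p[0]-80:p[0]+80,::-1]; cv2.imwrite(f"pics/n_scene.png",cv2.resize(a,None,fx=5,fy=5,interpolation=cv2.INTER_CUBIC))
T=d["T"]
# predicted bracket front-lower-left and leg edges if TCP as measured
o=get_obs()
go(jx([-160,19]),.0235,JY+90)
E
```

```text
12.4667 [ 0.4591 -0.1874  0.0224] [-0.4 -0.  -3.5] jig [[-218.9   19.9]] w 0.00789381516981613
target [ 0.4736 -0.1303  0.0235] shift [-0.0006, -0.0008, -0.0589] rot [-0.01, -0.03, 0.01] rows 1.4117392296264522
```

View pics/n_scene.png

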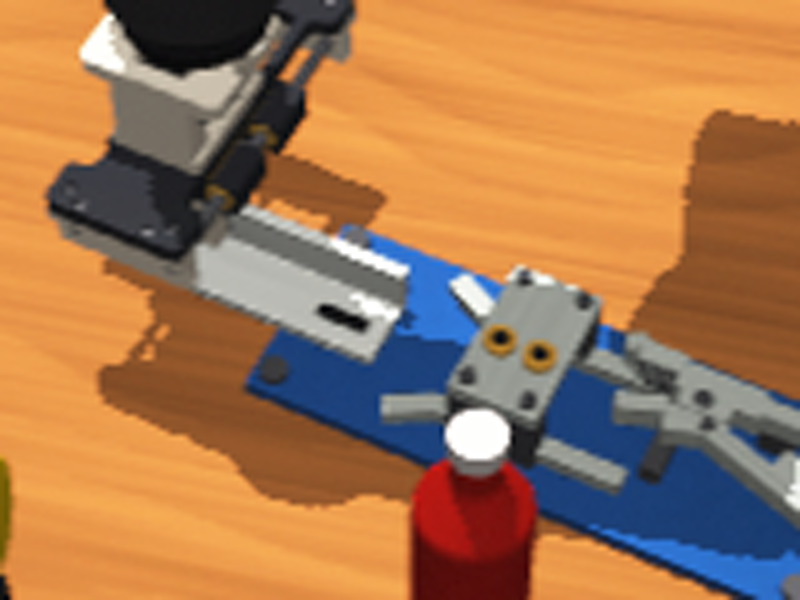

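```bash
python3 - <<'E'
from h import *
d=get_image("scene"); C=np.array([.5323,.0210])
p=proj(d,d["T"],[[*jx([-100,10]),.03]])[0].astype(int)-[80,60]
for q,z in (((377,350),.018),((372,361),.0105),((409,266),.044),((400,300),.018)):
    print(q,np.round(tojig(ray(d,d["T"],[[p[0]+q[0]/5,p[1]+q[1]/5]],z),C),1))
a=d["img"][p[1]+30:p[1]+100,p[0]+30:p[0]+110,::-1]; cv2.imwrite("pics/n2.png",cv2.resize(a,None,fx=8,fy=8,interpolation=cv2.INTER_CUBIC))
E
```

```text
(377, 350) [[-102.7  -13.6]]
(372, 361) [[-104.2  -16.6]]
(409, 266) [[-103.6   26.3]]
(400, 300) [[-106.3   21.1]]
```

View pics/n2.png

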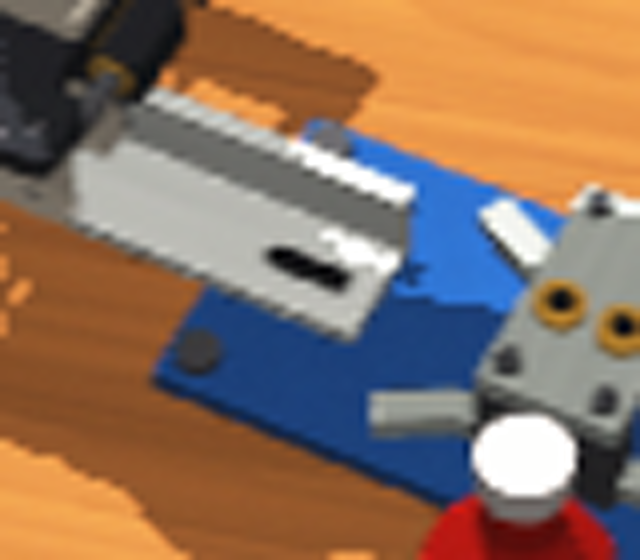

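```bash
python3 - <<'E'
from h import *
d=get_image("top"); C=np.array([.532,.0222])
print("m:",tojig(ray(d,d["T"],[[256+85,218+47]],.031),C))
a=d["img"][240:290,290:370,::-1]; cv2.imwrite("pics/n3.png",cv2.resize(a,None,fx=10,fy=10,interpolation=cv2.INTER_CUBIC))
# lead-in corners
for q in ([-88,-40,21],[-60,-25.5,21],[-50,-42.5,58],[0,-42.5,58],[-160,-60,10]): print(q,np.round((proj(d,d["T"],[[*jx(q,C),q[2]/1000]])-[290,240])*10))
for y in (-23,-20,-17): print(y,np.round((proj(d,d["T"],[[*jx([-105,y],C),.0185]])-[290,240])*10))
E
```

```text
m: [[-105.25164782  -21.08361807]]
[-88, -40, 21] [[456. 161.]]
[-60, -25.5, 21] [[331. 195.]]
[-50, -42.5, 58] [[303. 108.]]
[0, -42.5, 58] [[97. 64.]]
[-160, -60, 10] [[758. 145.]]
-23 [[509. 244.]]
-20 [[507. 256.]]
-17 [[504. 268.]]
```

View pics/n3.png

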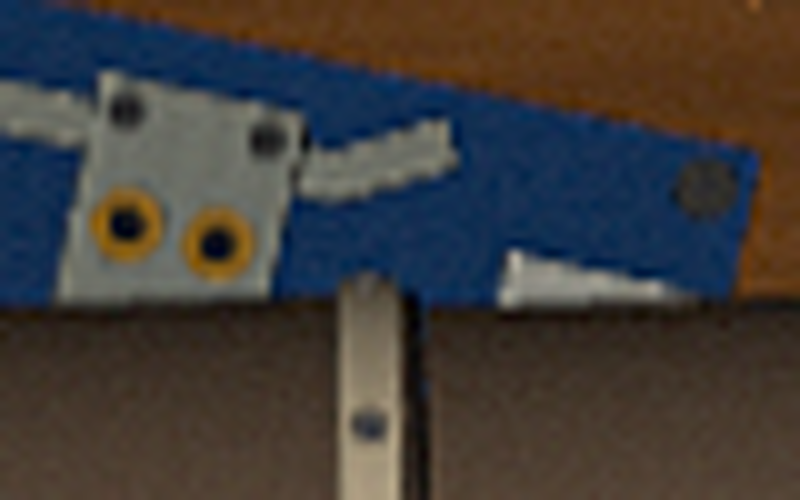

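Call:
carry_out:
  increments:
    - [0, -0.001, -0.0005, -0.01, 0, 0, 0]
    - [0, -0.001, -0.0005, -0.02, 0, 0, 0]
    - [0, -0.001, -0.0005, -0.03, 0, 0, 0]
    - [0, -0.001, -0.0005, -0.04, 0, 0, 0]
    - [0, -0.001, -0.0005, -0.05, 0, 0, 0]
    - [0, -0.001, -0.0005, -0.055, 0, 0, 0]
    - [0, -0.001, -0.0005, -0.055, 0, 0, 0]

```text
time: 13.25
position: [0.4736, -0.1329, 0.0234]
eef_rot: [[-0.973, 0.0, -0.231], [0.231, 0.0, -0.973], [-0.0, -1.0, -0.0]]
wrist_force: [-0.1, -0.1, -4.1]
gripper_width: 0.0078
```

```bash
python3 see.py o; python3 - <<'E'
from h import *
go(jx([-160,19]),.0235,JY+90)
for n,s in (("scene",5),("top",5)):
    d=get_image(n); p=proj(d,d["T"],[[*jx([-60,0]),.03]])[0].astype(int)
    a=d["img"][max(0,p[1]-60):p[1]+60,p[0]-80:p[0]+80,::-1]; cv2.imwrite(f"pics/o_{n}.png",cv2.resize(a,None,fx=5,fy=5,interpolation=cv2.INTER_CUBIC))
E
```

```text
13.25 [ 0.4736 -0.1329  0.0234] [-0.1 -0.1 -4.1] jig [[-162.5   18.4]] w 0.007839994285689463
target [ 0.4736 -0.1303  0.0235] shift [0.0004, -0.0001, -0.0031] rot [0.0, 0.06, -0.0] rows 0.07415102504075205
```

View pics/o_scene.png

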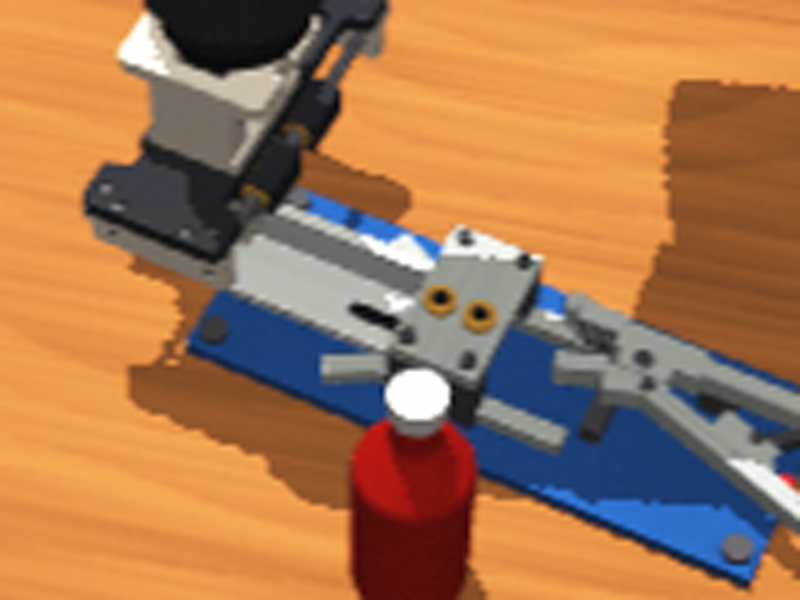

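View pics/o_top.png

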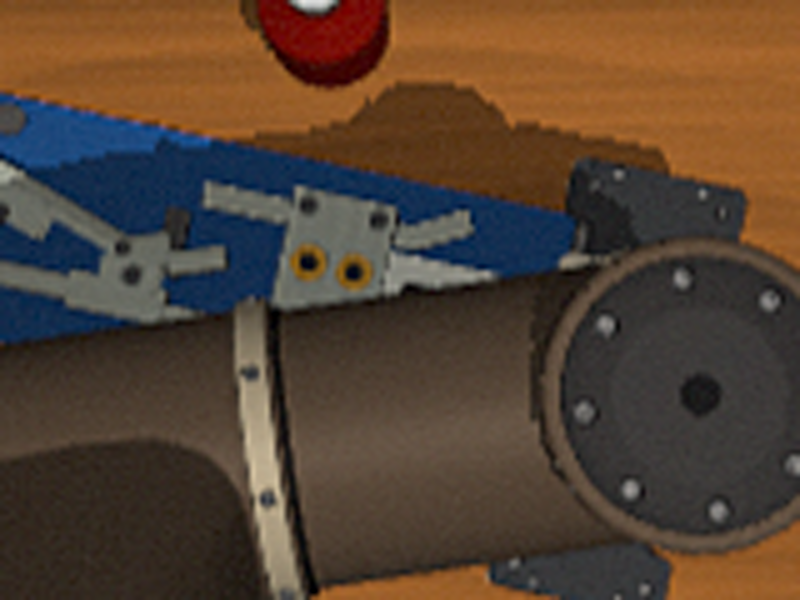

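Call:
carry_out:
  increments:
    - [0, 0, 0, -0.01, 0, 0, 0]
    - [0, 0, 0, -0.02, 0, 0, 0]
    - [0, 0, 0, -0.025, 0, 0, 0]
    - [0, 0, 0, -0.025, 0, 0, 0]

```text
time: 13.73
position: [0.4795, -0.1089, 0.0234]
eef_rot: [[-0.973, 0.0, -0.231], [0.231, 0.0, -0.973], [-0.0, -1.0, -0.0]]
wrist_force: [-0.0, -0.6, -2.9]
gripper_width: 0.0079
```

```bash
python3 see.py p; python3 - <<'E'
from h import *
go(jx([-105,19]),.0235,JY+90)
E
```

```text
13.7333 [ 0.4795 -0.1089  0.0234] [-0.  -0.6 -2.9] jig [[-137.8   18.3]] w 0.00787045487798974
target [ 0.4864 -0.0768  0.0235] shift [0.0005, -0.0002, -0.0332] rot [0.0, 0.03, -0.01] rows 0.7974017161325758
```

Call:
carry_out:
  increments:
    - [0, 0.0004, 0, -0.01, 0, 0, 0]
    - [0, 0.0004, 0, -0.02, 0, 0, 0]
    - [0, 0.0004, 0, -0.028, 0, 0, 0]
    - [0, 0.0004, 0, -0.032, 0, 0, 0]
    - [0, 0.0004, 0, -0.032, 0, 0, 0]

```text
time: 14.2
position: [0.4865, -0.0777, 0.0234]
eef_rot: [[-0.973, 0.0, -0.231], [0.231, 0.0, -0.973], [-0.0, -1.0, -0.0]]
wrist_force: [0.2, 0.0, -3.9]
gripper_width: 0.0079
```

```bash
python3 see.py q; python3 - <<'E'
from h import *
for n,s in (("scene",5),("top",5)):
    d=get_image(n); p=proj(d,d["T"],[[*jx([0,0]),.03]])[0].astype(int)
    a=d["img"][max(0,p[1]-60):p[1]+60,p[0]-80:p[0]+80,::-1]; cv2.imwrite(f"pics/q_{n}.png",cv2.resize(a,None,fx=5,fy=5,interpolation=cv2.INTER_CUBIC))
E
```

```text
14.2 [ 0.4865 -0.0777  0.0234] [ 0.2  0.  -3.9] jig [[-105.8   18.7]] w 0.007866392430568877
```

View pics/q_scene.png

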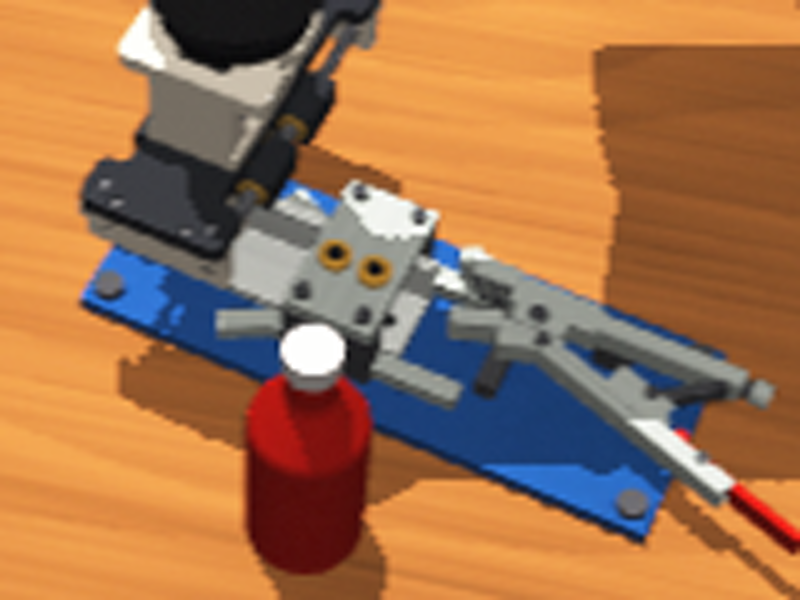

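View pics/q_top.png

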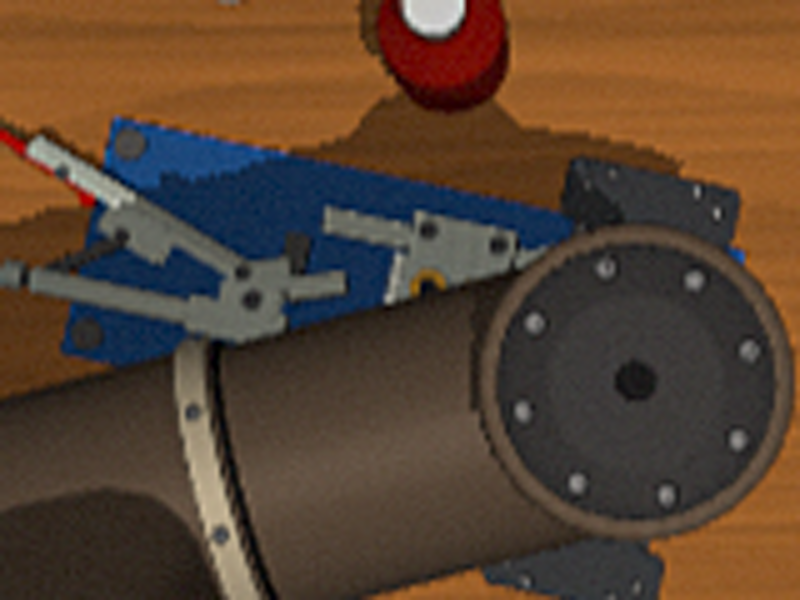

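View pics/q_w.png

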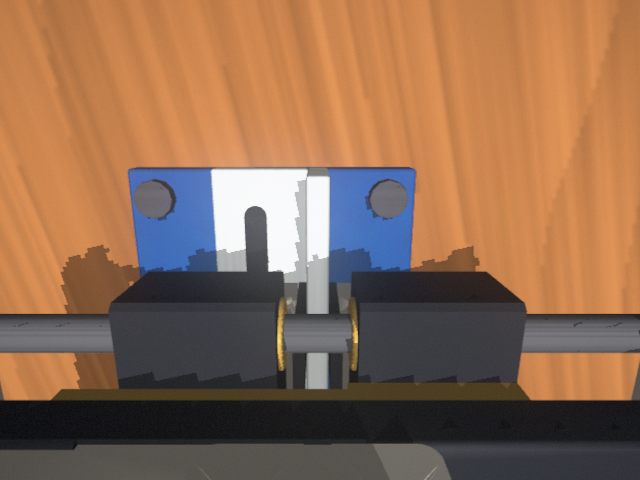

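Call:
carry_out:
  increments:
    - [0.02, 0, 0, 0, 0, 0, 0]
    - [0.02, 0, 0, 0, 0, 0, 0]
    - [0.02, 0, 0, 0, 0, 0, 0]
    - [0.02, 0, 0, 0, 0, 0, 0]
    - [0.02, 0, 0, 0, 0, 0, 0]
    - [0.02, 0, 0, 0.015, 0, 0, 0]
    - [0.02, 0, 0, 0.03, 0, 0, 0]
    - [0.02, 0, 0, 0.041, 0, 0, 0]
    - [0.02, 0, 0, 0.041, 0, 0, 0]
    - [0.0, 0, 0, 0.041, 0, 0, 0]
    - [0.0, 0, 0, 0.041, 0, 0, 0]
    - [0.0, 0, 0, 0.041, 0, 0, 0]
    - [0.0, 0, 0, 0.041, 0, 0, 0]
    - [0.0, 0, 0, 0.041, 0, 0, 0]
    - [0.0, 0, 0, 0.041, 0, 0, 0]

```text
time: 15.6
position: [0.4766, -0.1183, 0.0234]
eef_rot: [[-0.973, 0.0, -0.232], [0.232, -0.0, -0.973], [-0.0, -1.0, 0.0]]
wrist_force: [-0.5, -0.8, 1.4]
gripper_width: 0.0078
```

```bash
python3 see.py r
```

```text
15.6 [ 0.4766 -0.1183  0.0234] [-0.5 -0.8  1.4] jig [[-147.6   18.9]] w 0.007849032026117286
```

View pics/r_w.png

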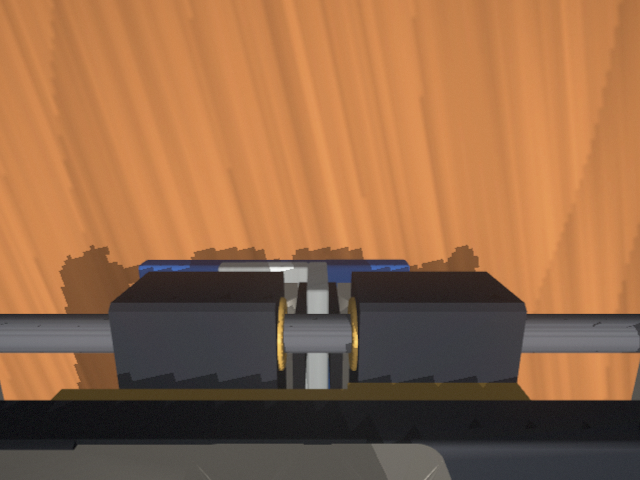

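Call:
carry_out:
  increments:
    - [0, 0, 0, -0.01, 0, 0, 0]
    - [0, 0, 0, -0.02, 0, 0, 0]
    - [0, 0, 0, -0.03, 0, 0, 0]
    - [0, 0, 0, -0.036, 0, 0, 0]
    - [0, 0, 0, -0.036, 0, 0, 0]

```text
time: 16.07
position: [0.4855, -0.082, 0.0234]
eef_rot: [[-0.973, 0.001, -0.231], [0.231, 0.001, -0.973], [-0.001, -1.0, -0.001]]
wrist_force: [-0.0, 3.7, 2.2]
gripper_width: 0.0082
```

```bash
python3 see.py s
```

```text
16.0667 [ 0.4855 -0.082   0.0234] [-0.   3.7  2.2] jig [[-110.2   18.6]] w 0.008177069721954035
```

Call:
carry_out:
  increments:
    - [0, 0, 0, -0.002, 0, 0, 0]
    - [0, 0, 0, -0.004, 0, 0, 0]
    - [0, 0, 0, -0.006, 0, 0, 0]
    - [0, 0, 0, -0.006, 0, 0, 0]

```text
time: 16.45
position: [0.486, -0.0778, 0.0233]
eef_rot: [[-0.973, -0.0, -0.233], [0.233, -0.0, -0.973], [0.0, -1.0, 0.0]]
wrist_force: [-1.2, -1.9, 3.9]
gripper_width: 0.0077
```

```bash
python3 see.py t;python3 - <<'E'
from h import *
for n,s in (("scene",5),("top",5)):
    d=get_image(n); p=proj(d,d["T"],[[*jx([30,0]),.03]])[0].astype(int)
    a=d["img"][max(0,p[1]-60):p[1]+60,p[0]-80:p[0]+80,::-1]; cv2.imwrite(f"pics/t_{n}.png",cv2.resize(a,None,fx=5,fy=5,interpolation=cv2.INTER_CUBIC))
E
```

```text
16.45 [ 0.486  -0.0778  0.0233] [-1.2 -1.9  3.9] jig [[-106.    19.2]] w 0.007695040057371016
```

View pics/t_scene.png

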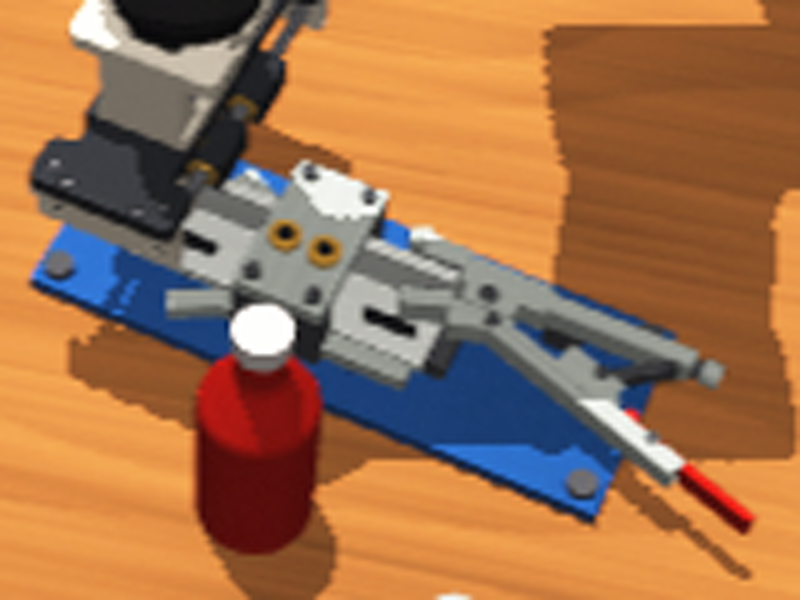

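View pics/t_top.png

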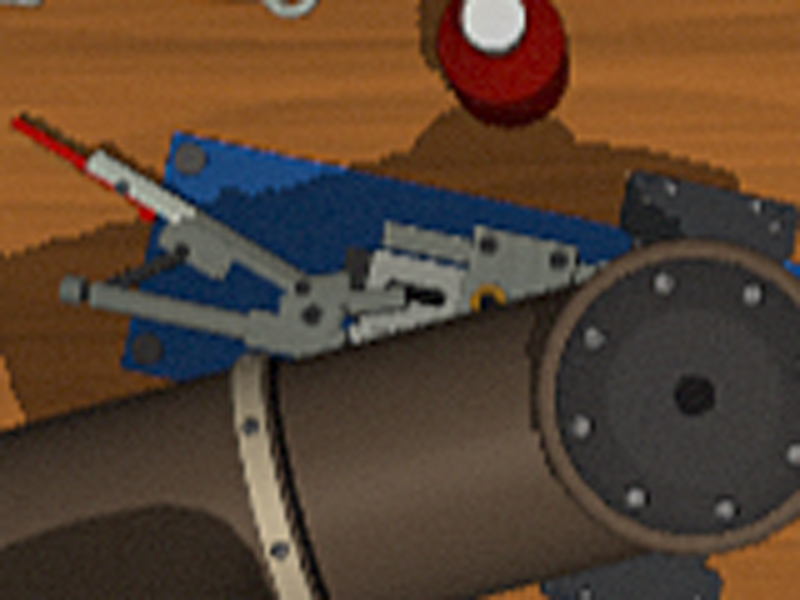

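View pics/t_w.png

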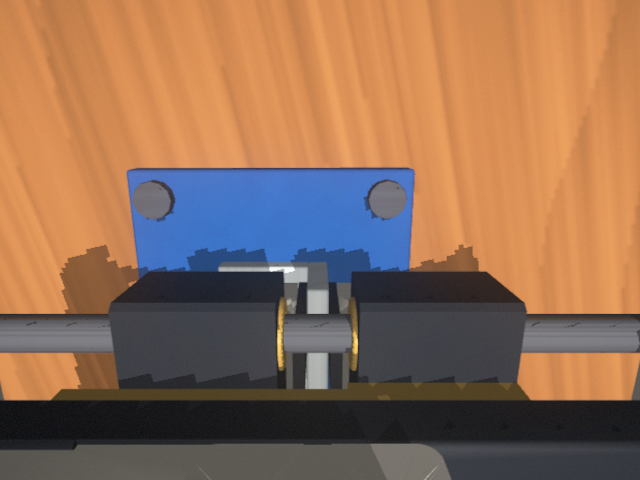

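Call:
carry_out:
  increments:
    - [0, 0, 0, -0.002, 0, 0, 0]
    - [0, 0, 0, -0.004, 0, 0, 0]
    - [0, 0, 0, -0.005, 0, 0, 0]
    - [0, 0, 0, -0.005, 0, 0, 0]

```text
time: 16.93
position: [0.4849, -0.0767, 0.0233]
eef_rot: [[-0.973, -0.005, -0.233], [0.233, -0.005, -0.973], [0.004, -1.0, 0.006]]
wrist_force: [-2.4, -28.9, 8.0]
gripper_width: 0.0082
```

```bash
python3 see.py u
```

```text
16.9333 [ 0.4849 -0.0767  0.0233] [ -2.4 -28.9   8. ] jig [[-105.2   20.5]] w 0.008237953378237838
```

View pics/u_w.png

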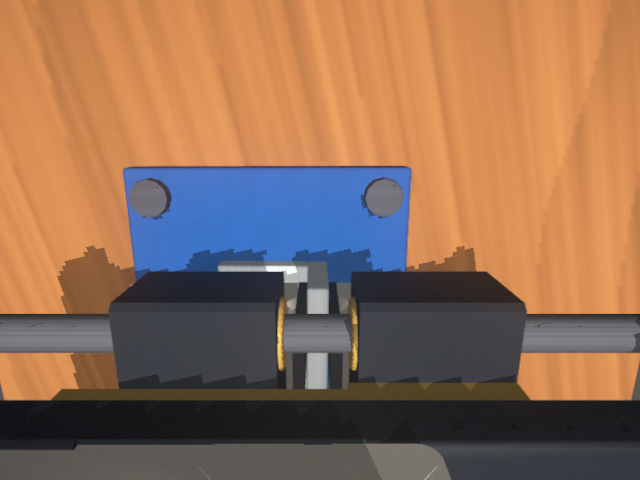

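Call:
carry_out:
  increments:
    - [0.03, 0, 0, 0, 0, 0, 0]
    - [0.03, 0, 0, 0.002, 0, 0, 0]
    - [0.03, 0, 0, 0.003, 0, 0, 0]
    - [0.03, 0, 0, 0.003, 0, 0, 0]
    - [0.03, 0, 0, 0.003, 0, 0, 0]
    - [0.03, 0, 0, 0.003, 0, 0, 0]
    - [0.03, 0, -0.01, 0.003, 0, 0, 0]
    - [0.03, 0, -0.03, 0.003, 0, 0, 0]
    - [0.03, 0, -0.06, 0.003, 0, 0, 0]
    - [0.0876, 0, -0.1, 0.003, 0, 0, 0]
    - [0.0876, 0, -0.13, 0.003, 0, 0, 0]
    - [0.0876, 0, -0.14, 0.003, 0, 0, 0]
    - [0.0876, 0, -0.14, 0.003, 0, 0, 0]

```text
time: 18.07
position: [0.4887, -0.0752, 0.1666]
eef_rot: [[-0.973, 0.006, -0.232], [0.232, 0.001, -0.973], [-0.006, -1.0, -0.003]]
wrist_force: [1.0, -0.2, -0.6]
gripper_width: 0.0512
```

```bash
python3 see.py v;python3 - <<'E'
from h import *
go(jx([133,9]),.15,JY+90)
E
```

```text
18.0667 [ 0.4887 -0.0752  0.1666] [ 1.  -0.2 -0.6] jig [[-102.9   17.1]] w 0.051228242971935435
target [0.5513 0.1524 0.15  ] shift [-0.0092, 0.0149, -0.2362] rot [0.1, -0.02, -0.16] rows 5.680649379142035
```

Call:
carry_out:
  increments:
    - [0.0876, -0.001, 0, -0.03, 0, 0, 0]
    - [0.0876, -0.002, 0, -0.07, 0, 0, 0]
    - [0.0876, -0.004, 0, -0.11, 0, 0, 0]
    - [0.0876, -0.006, 0, -0.15, 0, 0, 0]
    - [0.0876, -0.008, 0, -0.19, 0, 0, 0]
    - [0.0876, -0.009, 0.01, -0.22, 0, 0, 0]
    - [0.0876, -0.009, 0.015, -0.236, 0, 0, 0]
    - [0.0876, -0.009, 0.015, -0.236, 0, 0, 0]
    - [0.0876, -0.009, 0.015, -0.236, 0, 0, 0]
    - [0.0876, -0.009, 0.015, -0.236, 0, 0, 0]

```text
time: 18.95
position: [0.5494, 0.1509, 0.1472]
eef_rot: [[-0.973, -0.002, -0.232], [0.232, -0.001, -0.973], [0.002, -1.0, 0.002]]
wrist_force: [0.1, -0.1, 0.3]
gripper_width: 0.0876
```

```bash
python3 see.py w;python3 - <<'E'
from h import *
d=get_image("top"); 
p=proj(d,d["T"],[[*jx([-20,0]),.03]])[0].astype(int)
a=d["img"][max(0,p[1]-60):p[1]+60,p[0]-80:p[0]+80,::-1]; cv2.imwrite(f"pics/w_top.png",cv2.resize(a,None,fx=5,fy=5,interpolation=cv2.INTER_CUBIC))
go(jx([133,9]),.024,JY+90)
E
```

```text
18.95 [0.5494 0.1509 0.1472] [ 0.1 -0.1  0.3] jig [[131.1  10.5]] w 0.08756476295299274
target [0.5513 0.1524 0.024 ] shift [-0.001, 0.1242, -0.0021] rot [-0.02, -0.09, 0.02] rows 2.9779839616892585
```

View pics/w_w.png

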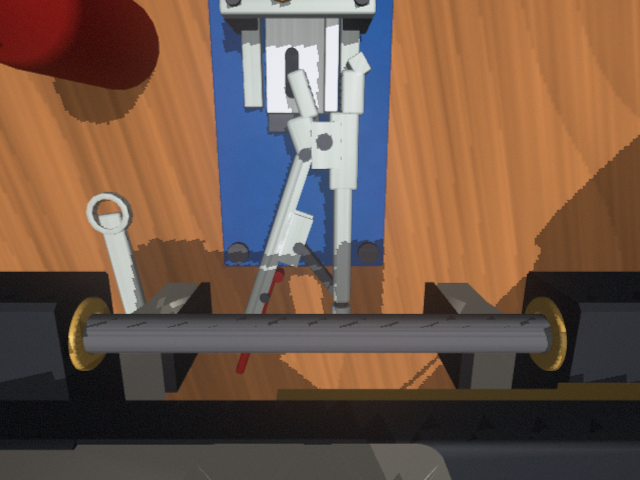

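View pics/w_top.png

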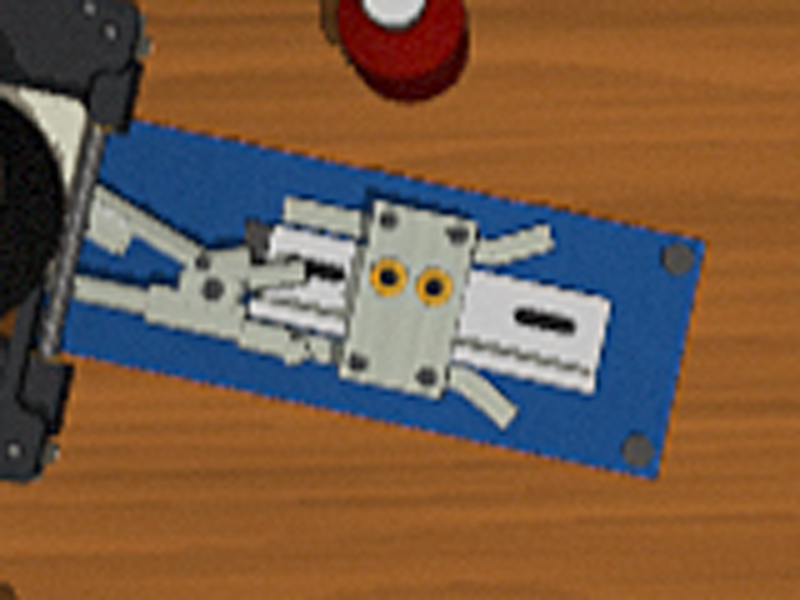

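```bash
python3 - <<'E'
from h import *
o=get_obs(); d=get_image("wrist"); T=Tof("wrist",d,o)
a=cv2.resize(d["img"][0:320,200:400,::-1],None,fx=3.5,fy=600/320,interpolation=cv2.INTER_CUBIC); cv2.imwrite("pics/w2.png",a)
print("leg corner",tojig(ray(d,T,[[267,113]],.018)),"flange",tojig(ray(d,T,[[325,111],[338,111]],.044)))
print("handle outer",tojig(ray(d,T,[[266,245],[246,305],[278,205]],.044)),"fixed outer",tojig(ray(d,T,[[351,245],[351,200],[333,245]],.040)))
print("plate",tojig(ray(d,T,[[386,200],[219,200],[384,265],[224,265]],.01)))
print(o["position"],tojig(o["position"]))
E
```

```text
leg corner [[ 49.86491115 -23.09471283]] flange [[49.85873257 15.2513308 ]
 [49.86903457 23.16338509]]
handle outer [[134.38950713 -23.46516508]
 [177.1885785  -38.64910671]
 [107.65542437 -14.84060509]] fixed outer [[135.57471212  33.09614517]
 [105.11806122  32.49202675]
 [135.55692313  21.00835708]]
plate [[109.99119549  60.40604397]
 [109.82006918 -60.83033012]
 [159.58435632  60.95947616]
 [159.40275181 -60.14911337]]
[0.54991156 0.15059685 0.14816194] [[130.965831     9.90926775]]
```

View pics/w2.png

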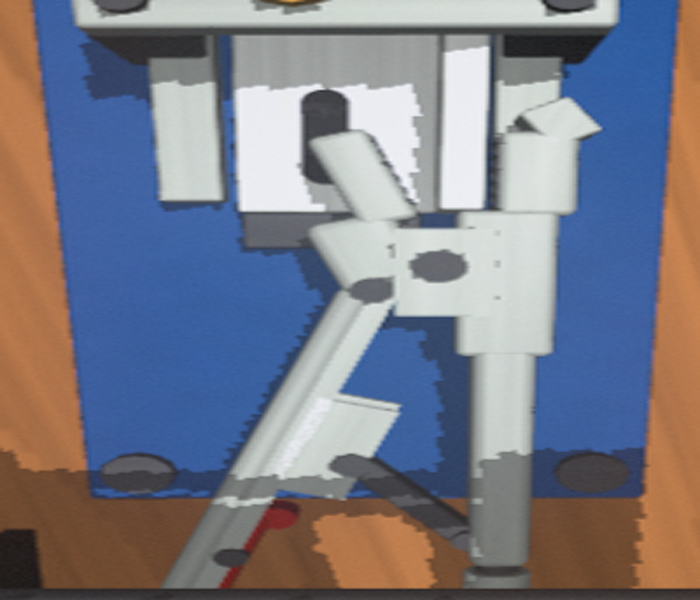

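Call:
carry_out:
  increments:
    - [0.0876, -0.0015, 0.03, -0.002, 0, 0, 0]
    - [0.0876, -0.0015, 0.065, -0.002, 0, 0, 0]
    - [0.0876, -0.0015, 0.095, -0.002, 0, 0, 0]
    - [0.0876, -0.0015, 0.115, -0.002, 0, 0, 0]
    - [0.0876, -0.0015, 0.124, -0.002, 0, 0, 0]
    - [0.0876, -0.0015, 0.124, -0.002, 0, 0, 0]
    - [0.0876, -0.0015, 0.124, -0.002, 0, 0, 0]

```text
time: 19.68
position: [0.5527, 0.153, 0.0251]
eef_rot: [[-0.973, 0.001, -0.233], [0.233, 0.0, -0.973], [-0.001, -1.0, -0.0]]
wrist_force: [0.4, -0.1, 0.9]
gripper_width: 0.0873
```

```bash
python3 see.py x
```

```text
19.6833 [0.5527 0.153  0.0251] [ 0.4 -0.1  0.9] jig [[134.    7.7]] w 0.08734802920045527
```

View pics/x_w.png

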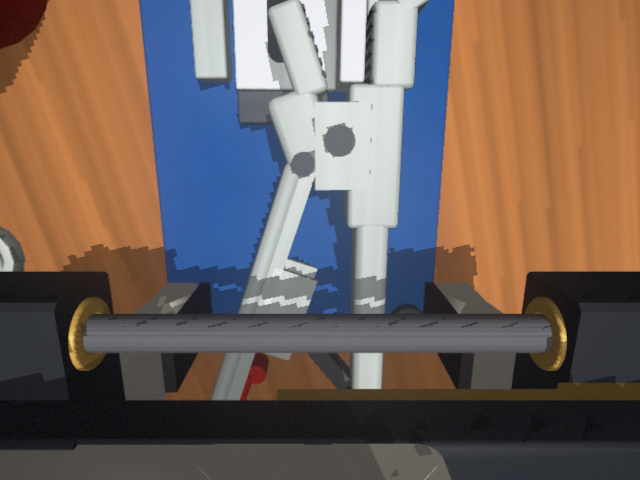

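Call:
carry_out:
  increments:
    - [0.06, 0.002, 0, 0, 0, 0, 0]
    - [0.05, 0.004, 0, 0, 0, 0, 0]
    - [0.04, 0.0065, 0, 0, 0, 0, 0]
    - [0.03, 0.0065, 0, 0, 0, 0, 0]
    - [0.03, 0.0065, 0, 0, 0, 0, 0]
    - [0.03, 0.0065, 0, 0, 0, 0, 0]
    - [0.03, 0.0065, 0, 0, 0, 0, 0]
    - [0.03, 0.0065, 0, 0, 0, 0, 0]
    - [0.03, 0.0065, 0, 0, 0, 0, 0]
    - [0.03, 0.0065, 0, 0, 0, 0, 0]
    - [0.03, 0.0065, 0, 0, 0, 0, 0]
    - [0.03, 0.0065, 0, 0, 0, 0, 0]

```text
time: 20.73
position: [0.5463, 0.1552, 0.0251]
eef_rot: [[-0.973, 0.001, -0.232], [0.232, 0.001, -0.973], [-0.001, -1.0, -0.001]]
wrist_force: [0.1, 0.4, 6.0]
gripper_width: 0.0371
```

```bash
python3 see.py y
```

```text
20.7333 [0.5463 0.1552 0.0251] [0.1 0.4 6. ] jig [[134.7  14.5]] w 0.03705843272009992
```

View pics/y_w.png

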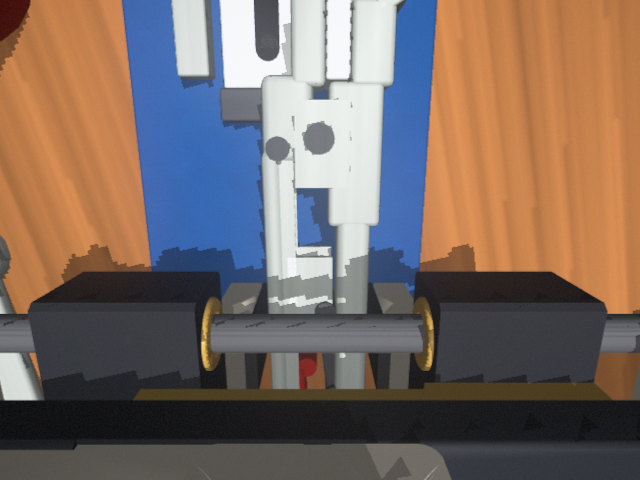

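Call:
carry_out:
  increments:
    - [0.03, 0, 0, 0, 0, 0, 0]
    - [0.06, 0, 0, 0, 0, 0, 0]
    - [0.07, 0, 0, 0, 0, 0, 0]
    - [0.07, 0, 0, 0, 0, 0, 0]
    - [0.07, 0, 0, 0, 0, 0, 0]
    - [0.07, 0, 0, 0, 0, 0, 0]
    - [0.07, 0, 0, 0, 0, 0, 0]
    - [0.07, 0, -0.01, 0, 0, 0, 0]
    - [0.07, 0, -0.03, 0, 0, 0, 0]
    - [0.07, 0, -0.06, 0, 0, 0, 0]
    - [0.07, 0, -0.1, 0, 0, 0, 0]
    - [0.07, 0, -0.13, 0, 0, 0, 0]
    - [0.07, 0, -0.13, 0, 0, 0, 0]
    - [0.07, 0, -0.13, 0, 0, 0, 0]

```text
time: 21.95
position: [0.5469, 0.1555, 0.1574]
eef_rot: [[-0.973, 0.004, -0.232], [0.232, 0.003, -0.973], [-0.004, -1.0, -0.004]]
wrist_force: [-0.3, 0.2, -0.6]
gripper_width: 0.0698
```

```bash
python3 see.py z; python3 - <<'E'
from h import *
o=get_obs(); d=get_image("wrist"); T=Tof("wrist",d,o)
a=cv2.resize(d["img"][0:320,200:400,::-1],None,fx=3.5,fy=600/320,interpolation=cv2.INTER_CUBIC); cv2.imwrite("pics/z2.png",a)
d=get_image("top"); a=d["img"][180:330,130:400,::-1]; cv2.imwrite("pics/z_top.png",cv2.resize(a,None,fx=2.9,fy=2.9))
E
```

```text
21.95 [0.5469 0.1555 0.1574] [-0.3  0.2 -0.6] jig [[135.   13.9]] w 0.06981452968263188
```

View pics/z_w.png

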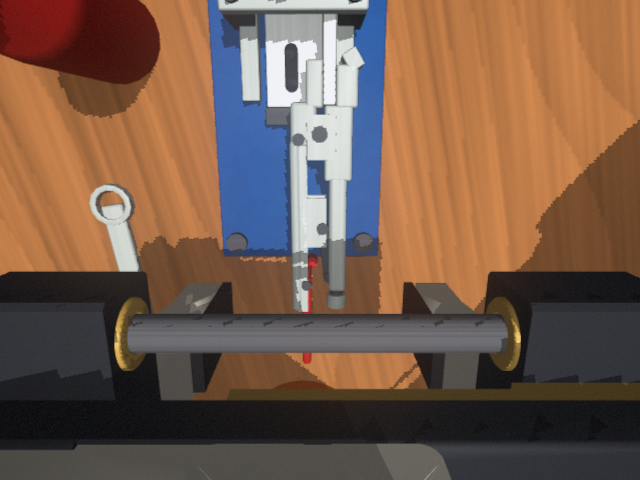

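View pics/z_top.png

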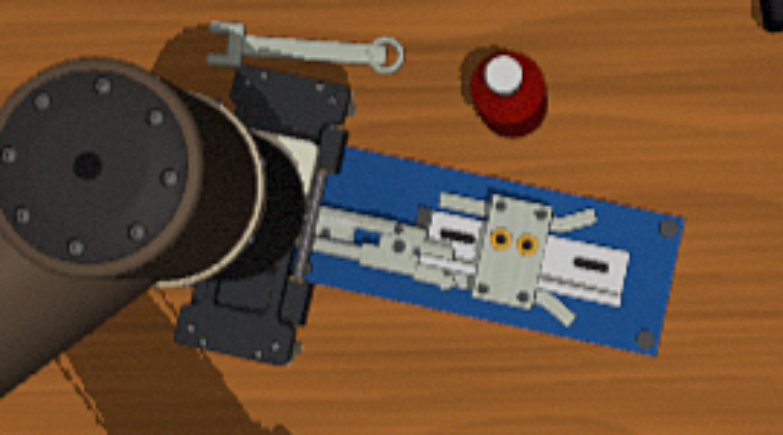

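```bash
python3 - <<'E'
from h import *
o=get_obs(); d=get_image("wrist"); T=Tof("wrist",d,o)
print("leg corner",np.round(tojig(ray(d,T,[[266.5,107]],.018)),1),"flange",np.round(tojig(ray(d,T,[[322,105],[336,105]],.044)),1))
print("handle outer",np.round(tojig(ray(d,T,[[290.5,150],[291.5,220],[292,245]],.044)),1))
print("flange edges along",np.round(tojig(ray(d,T,[[323.5,20],[336.5,20],[336,100]],.044)),1))
E
```

```text
leg corner [[ 48.3 -18.4]] flange [[48.6 19. ]
 [48.6 27.7]]
handle outer [[ 75.9  -1. ]
 [121.3  -1.1]
 [138.6  -1. ]]
flange edges along [[ 1.  19.8]
 [ 1.  27.4]
 [45.7 27.6]]
```

View pics/z2.png

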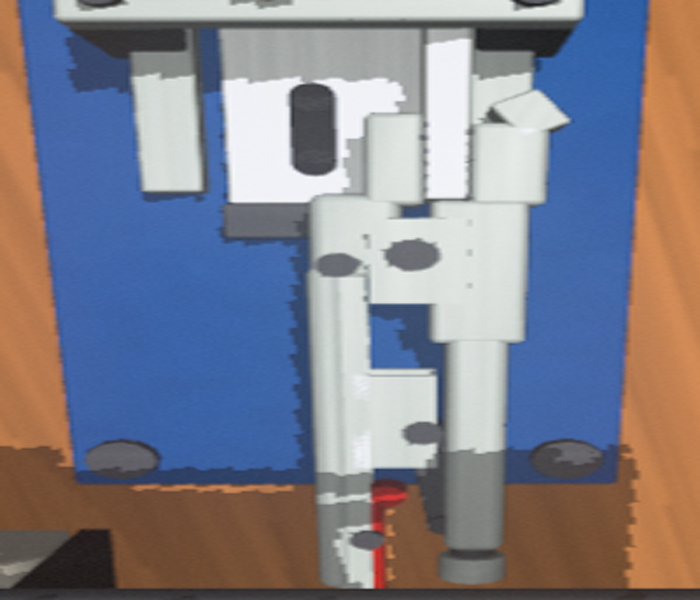

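```bash
python3 - <<'E'
from h import *
o=get_obs(); d=get_image("wrist"); T=Tof("wrist",d,o); im=d["img"]
print(o["position"],o["eef_rot"][2],o["wrist_force"])
hsv=cv2.cvtColor(im,cv2.COLOR_RGB2HSV); m=((hsv[...,0]>100)&(hsv[...,0]<125)&(hsv[...,1]>120))
for r in (60,105,160,200):
    x=np.nonzero(m[r])[0]; print(r,x[0],x[-1],np.round(tojig(ray(d,T,[[x[0],r],[x[-1]+1,r]],.01)),1).tolist())
c=m[:,270]; print("rows blue at col 270",np.nonzero(c)[0][[0,-1]], tojig(ray(d,T,[[270,np.nonzero(c)[0][-1]+1]],.01)))
E
```

```text
[0.5451219  0.1543816  0.15340653] [ 0.00148744 -0.99999805  0.00130259] [-0.18125745 -0.13986059  0.45493545]
60 207 381 [[17.4, -58.6], [17.4, 60.2]]
105 210 379 [[46.4, -58.6], [46.5, 60.0]]
160 214 377 [[84.1, -58.2], [84.2, 60.0]]
200 216 376 [[113.1, -58.6], [113.2, 60.3]]
rows blue at col 270 [129 259] [[159.58421651 -20.11635774]]
```

```bash
python3 - <<'E'
from h import *
o=get_obs(); d=get_image("wrist"); T=Tof("wrist",d,o); im=d["img"]
g=cv2.cvtColor(im,cv2.COLOR_RGB2GRAY)
print(g[60,255:275].tolist()); print(g[60,318:345].tolist()); print(g[95:120,280].tolist())
E
```

```text
[84, 97, 105, 104, 106, 105, 99, 167, 233, 241, 241, 241, 242, 241, 241, 241, 241, 241, 241, 241]
[158, 139, 195, 240, 242, 242, 242, 241, 242, 242, 242, 242, 242, 239, 204, 171, 221, 221, 223, 209, 147, 98, 151, 204, 222, 223, 223]
[242, 242, 242, 242, 242, 242, 241, 242, 242, 242, 242, 242, 242, 240, 212, 97, 109, 114, 113, 115, 111, 111, 110, 110, 109]
```

```bash
python3 - <<'E'
from h import *
o=get_obs(); d=get_image("wrist"); T=Tof("wrist",d,o)
print("leg edge",tojig(ray(d,T,[[262,60]],.018)),"front",tojig(ray(d,T,[[280,109.5]],.018)),"flange",tojig(ray(d,T,[[320.5,60],[333,60]],.044)))
d=get_image("top")
for t in ("spray_can","tape_roll","wrench","cordless_drill"):
    r=regions_of("top",t); 
    if r:
        ys,xs=np.nonzero(r[0]["pixels"]); rr=cv2.minAreaRect(np.c_[xs,ys].astype(np.float32)); print(t,np.round(rr[0],1),np.round(rr[1],1))
E
```

```text
leg edge [[ 18.69815734 -20.48156177]] front [[49.89599082 -9.3191293 ]] flange [[22.80827358 17.93575328]
 [22.80921325 25.46670242]]
spray_can [305. 212.] [28. 26.]
wrench [235.2 196.5] [67.7 16. ]
cordless_drill [433.5 162.5] [45.3 88.5]
```

```bash
python3 - <<'E'
from station import *
o=get_obs(); print(o["time"],o["wrist_force"],o["gripper_width"])
print(finish_job())
E
```

```text
22.55 [-0.07188576  0.22519741 -0.27243692] 0.06971422905896528
the job is handed in; nothing more can be done
None
```

I flicked the red release lever, so the pliers sprang open. I slid the larger grey bracket under the bridge until it met the end stop with about 29 N of push. Then I squeezed the handles until they snapped over centre, let go, backed off and handed the job in at 22.6 s. No verdict was reported.

**Bracket and pliers:** In the last wrist pictures the bracket's front was at jig x ≈ 49.9 mm. It lay straight, about 2.5 mm to +y, with its flange against the fixed jaw. The handles stayed shut after I let go; the finger opening read 37 mm while I was squeezing. I could not measure the jaw's grip force on the flange directly.

**Robot clear:** The wrist force was near zero and the gripper was about 0.15 m up.

**Bystanders:** The spray can, wrench and drill were within about 1 px (2.5 mm) of their starting pixel positions in the top view. The arm hid the tape roll in that last view, so I did not re-check it. I never went near it except while pushing the lever.

**Disagreement:** The wrist camera and the top and scene cameras differed by about 3 mm on where the jig sits in y. I went with the wrist camera. The bracket slid in with no sideways force, and later wrist pictures matched the given sizes to about 0.5 mm. A coarse check in the scene camera, which did not give the bracket's right width, still put the bracket several mm to +y.

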